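# Close a controller unit and stack it

## Task

Take the blue cover from the black tray and fit it over the two pins of the open controller housing while the housing lies in its sloping work holder, so that it lies fully home all round, and let go of it. Then grip the housing, lift the closed unit out of the holder and set it gently, not dropped, squarely on top of the column of finished units, edges in line, without shifting the column and with the cover still home. Leave the screw bin, screwdriver and tape roll alone.

Things in the scene. Friction and masses are not known exactly. Their poses are not given: they have to be found in the camera images.
- housing: Open aluminium housing (loose, 0.34 kg), 130 (its x) x 66 (y) x 40 mm (z). Origin: centre of the underside; z out of the open side. Flat rim at z = 40 mm; two brass pins, 5 mm across, pointed, stand 8 mm above it at x = +-53 mm, y = 0. Lies in the holder, long axis up the slope, open side up and leaning away from the robot, 30 degrees from level. Long sides bare for gripping, x = -30 to +30 mm.
- rim (a point): Centre of the housing's open mouth, level with its rim (0, 0, 40 mm in the housing's frame): where the cover's origin lies once seated.
- cover: Blue cover plate (loose, 0.09 kg), 126 (its x) x 60 (y) x 10 mm (z), flat in the tray, right side up. Origin: centre of the underside. Two through holes, 8 mm across, at x = +-53 mm, y = 0; fits either way round. Seated, it lies 2 mm inside the housing's ends and 3 mm inside its long sides, the pin tips 2 mm below its top.
- jig: Fixed sloping work holder facing the seat across the bench, base 170 x 100 mm; origin: centre of its underside, z up. Its black bed, 86 mm wide, rises 30 degrees along its x (roughly towards the robot). A yellow stop at the low end (14 mm above the bed) and four yellow corner blocks (12 mm, 43 to 63 mm from the middle along the slope) give the housing 2 mm play each side; mid-sides are free.
- jig_seat (a point): Middle of the work holder's bed surface, 85 mm above its underside: where the centre of the housing's underside lies.
- tray: Fixed black open tray, 210 x 190 mm outside, walls 4 mm thick and 24 mm high, floor 4 mm thick; origin at the centre of its underside. It stands on one side of the work holder, left or right; the column stands on the other.
- carrier: Fixed black board, 190 x 130 x 10 mm, under the column; origin at the centre of its underside.
- unit_low: Lower finished unit of the column (loose, about 0.45 kg): closed aluminium housing 130 (x) x 66 (y) x 40 mm with blue cover 126 x 60 x 10 mm on it, 50 mm high in all. Origin: centre of the underside.
- unit_top: Upper finished unit of the column, the same as unit_low, lying squarely on it (loose). Origin: centre of its underside; its flat blue top is 50 mm above that. The new unit belongs on it, either way round: underside origin at (0, 0, 50 mm) of this unit.
- screw_bin: Bystander: blue open bin of screws, 100 x 75 x 45 mm, origin at the centre of its underside.
- screwdriver: Bystander: screwdriver with a yellow handle, 200 mm long, 26 mm thick, lying on the bench beyond the work holder along its x, blade to +x; origin under its middle.
- tape_roll: Bystander: amber roll of tape lying flat, 72 mm across, 19 mm high, origin at the centre of its underside.
Things that resemble listed ones, but are neither listed nor needed, are in the scene too. Of the things that look like the cover, the middle-sized one is meant. Leave any purple look-alike of the jig alone.

How it is judged:
By the outcome, as a careful person would: the job done as asked, in the order asked, and still so for the second after the job is handed in, with the robot touching nothing.
It also fails if it takes over 56 s, if anything falls off the work surface, if the arm or the gripper's body presses on something with over 40 N, if the wrist force passes 120 N, or if a joint passes its speed limit or range.

## Robot

A 7-joint arm with a two-finger parallel gripper is mounted at the origin on the work surface. World frame = base frame: x ahead of the robot, y to its left, z up, the work surface at z = 0. Lengths are in m, angles in rad, forces in N, time in s.
With the tool pointing down it reaches from about 0.425 to 0.925 m from the base axis. Payload 6.8 kg.
Tool frame: the origin (TCP) lies between the finger pads; the fingertips stand 22 mm ahead of it and the grasp point (between the pads) lies 3 mm ahead of it; z points along the fingers, y is the direction in which the jaws open and shut (so a half turn about z gives the same grasp; the last joint's range is limited). The gripper opens to 85 mm and grips with 20 to 120 N. Pads are 22 mm wide; open, the fingers measure 114 mm over their backs; the gripper's body (76 mm by 85 mm) begins 54 mm behind the grasp point. The pads swing forward as they close: fully open they stand 13 mm farther back than shut.
Start: joints at [-0.108, 0.477, 0.022, 1.555, -0.011, 1.109, -0.083], TCP at [0.675, 0, 0.253] pointing down, gripper open.
Joint ranges: [-2.96, 2.96], [-0.34, 2.1], [-1.41, 1.46], [0.24, 2.44], [-1.37, 4.51], [0.17, 1.92], [-2.96, 2.96]. Speed limits (rad/s): [2.39, 2.39, 3.14, 3.14, 3.14, 3.14, 3.14].

## Interface

Orientations are given as a unit quaternion [w, x, y, z].
In Python, from station import bot gives the robot as it stands. The module is installed in compiled form; this text tells all that it offers.
- The arm moves only by the tool drive_tool, never from a script. Its argument "series" is one flat list of numbers, 7 for each row, row after row: the opening, from -1 (shut) to 1 (fully open), then the shift along the tool's x, y, z in mm, then the turn, a rotation vector about the tool's x, y, z in rad. In form: [jaw, x, y, z, wx, wy, wz, jaw, x, y, z, wx, wy, wz, ...]. A call has 1 to 12 rows; each row shifts and turns the commanded pose from where the row before left it, along the tool's axes as they then stand; what a row does not reach is not made up. A row lasts 1/8 s, in which the tool goes at most 62.5 mm and 10.7 degrees, less where a joint would pass 70% of its speed; a pose out of reach is approached as far as the arm can. A call with a gripper value outside its range is refused whole. The fingers move at their own pace and stop on an object; "force" is the grip in N (left out, the last holds). Time passes only in rows, so rows that do not move let the fingers close. It gives the time, the measured TCP pose, the force and the opening at its end, in the units of the state.
- bot.get_obs(): the state, without advancing time (a new reading comes with each control period).
- bot.read_camera(name): name is "scene" or "side" or "wrist"; returns a dict with "pixels" (384x512x3 uint8, blue, green, red), "camera_matrix" (3x3 intrinsics, pixels), "rvec" (rotation vector, rad) and "tvec" (3), from world to camera coordinates, as OpenCV has them. Camera axes: x right, y down, z forward; pixel columns grow to the right and rows downward; lengths in m; the calibration is good to about 2 mm. The wrist camera is an equidistant fisheye: a pixel r from the principal point sees the ray r / f radians off the axis. A picture is of the moment at which its call begins. There is no depth.
- bot.hand_in(): hands the job in, once; it reports no verdict.
The state is a dict: "t": time; "q": joint angles; "joint_vel": joint speeds; "joint_torque": joint torques, N m; "eef_pos": TCP position; "tool_rot": TCP orientation; "contact_force": force on the tool from outside, world axes, zero at the start; "torque": the same for the moment, N m; "gripper_width": opening from 0.0 (shut) to 1.0 (fully open).
Only numpy, scipy, OpenCV 4.12 (cv2) and the standard library are available. Lean on these libraries where they do the work, as an engineer would, in place of code of your own. Each camera call takes 0.05 s, during which the arm holds its last target. There are 200 camera calls.

## Working session

There is one attempt and no reset: what is moved stays moved. The work goes in short steps, Python scripts to look and compute and a tool call to move; the robot and the scene stay as the last step left them, time stands still between calls to the robot, and variables do not carry over. Pictures are saved under pics/ and viewed, about 8 in all and at most 12, crops included, and the job is handed in when it is done.

Besides the shell and the picture viewer there is one more tool, called after "Request:" in YAML: its name, and indented under it one key for each argument. drive_tool: Moves the arm, as the interface text tells. Its arguments: {"type":"object","properties":{"series":{"type":"array"},"force":{"type":"number"}},"required":["series"]}

```bash
mkdir -p pics; cat > h.py <<'E'
import numpy as np, cv2
from scipy.spatial.transform import Rotation as R
from station import bot
def cam(n):
    c=bot.read_camera(n); c['R']=cv2.Rodrigues(np.array(c['rvec'],float))[0]; c['t']=np.array(c['tvec'],float).ravel(); c['K']=np.array(c['camera_matrix']); c['fish']=n=='wrist'; return c
def ray(c,uv):
    K=c['K']; x=(uv[0]-K[0,2])/K[0,0]; y=(uv[1]-K[1,2])/K[1,1]
    if c['fish']:
        r=np.hypot(x,y)+1e-12; d=np.array([np.sin(r)*x/r,np.sin(r)*y/r,np.cos(r)])
    else: d=np.array([x,y,1.])
    return -c['R'].T@c['t'], c['R'].T@(d/np.linalg.norm(d))
def onz(c,uv,z):
    o,d=ray(c,uv); return o+d*(z-o[2])/d[2]
def proj(c,P):
    p=c['R']@np.asarray(P,float)+c['t']; K=c['K']
    if c['fish']:
        r=np.hypot(p[0],p[1])+1e-12; th=np.arctan2(r,p[2]); a=p[:2]/r*th
    else: a=p[:2]/p[2]
    return np.array([K[0,0]*a[0]+K[0,2],K[1,1]*a[1]+K[1,2]])
E
python3 - <<'E'
from h import *
print(bot.get_obs())
ims=[]
for n in ['scene','side','wrist']:
    c=cam(n); np.savez('pics/'+n+'0.npz',**{k:c[k] for k in ['pixels','R','t','K','fish']}); cv2.imwrite(f'pics/{n}0.png',c['pixels']); print(n,c['K'].round(1).tolist(),(-c['R'].T@c['t']).round(3),c['R'].T[:,2].round(2))
for n in ['scene','side']: cv2.imwrite(f'pics/{n}0b.png',cv2.resize(cv2.imread(f'pics/{n}0.png'),(800,600),interpolation=cv2.INTER_CUBIC))
E
```

```text
{'t': 0.0, 'q': array([-0.10811713,  0.47782717,  0.02236181,  1.55644298, -0.01151667,
        1.10929247, -0.08307766]), 'joint_vel': array([ 0.00075547, -0.00126445,  0.00020042,  0.00186745, -0.00060813,
        0.00074874,  0.00070929]), 'joint_torque': array([-5.45967814e-04, -5.96443820e+01,  1.60769675e+00, -2.81194621e+01,
        1.24063640e-02,  9.39900521e-03,  2.20753498e-05]), 'eef_pos': array([ 6.74453175e-01, -8.92872385e-06,  2.52311530e-01]), 'tool_rot': array([-6.02370320e-04,  7.07094425e-01,  7.07118537e-01, -6.96411983e-04]), 'contact_force': array([-1.03127787, -0.05869084,  0.59762467]), 'torque': array([-0.01493501,  0.02109511, -0.01523612]), 'gripper_width': 1.0012235146924167}
scene [[369.1, 0.0, 257.1], [0.0, 369.1, 195.8], [0.0, 0.0, 1.0]] [1.166 0.758 0.744] [-0.59 -0.56 -0.58]
side [[427.6, 0.0, 259.0], [0.0, 427.6, 184.9], [0.0, 0.0, 1.0]] [0.287 1.124 1.056] [ 0.16 -0.71 -0.69]
wrist [[297.3, 0.0, 257.6], [0.0, 297.3, 190.9], [0.0, 0.0, 1.0]] [0.675 0.076 0.372] [-0.   -0.3  -0.95]
```

View pics/scene0b.png

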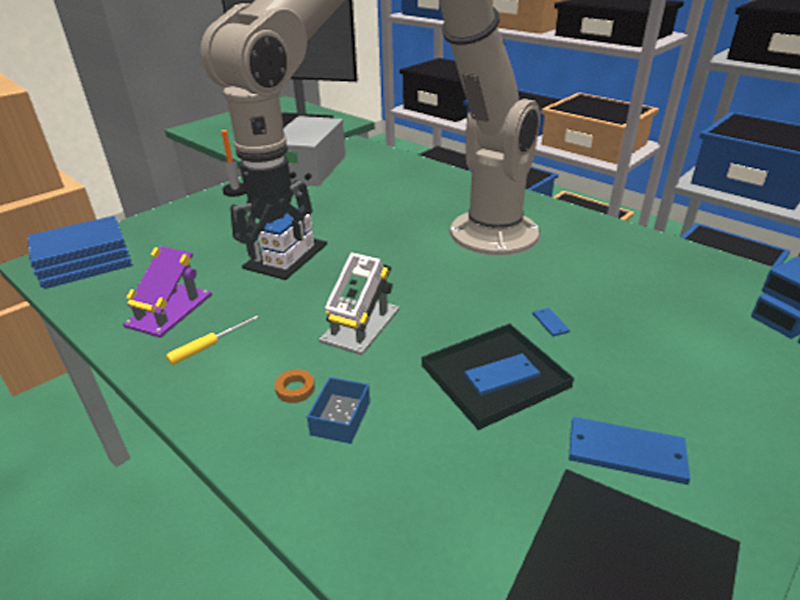

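View pics/side0b.png

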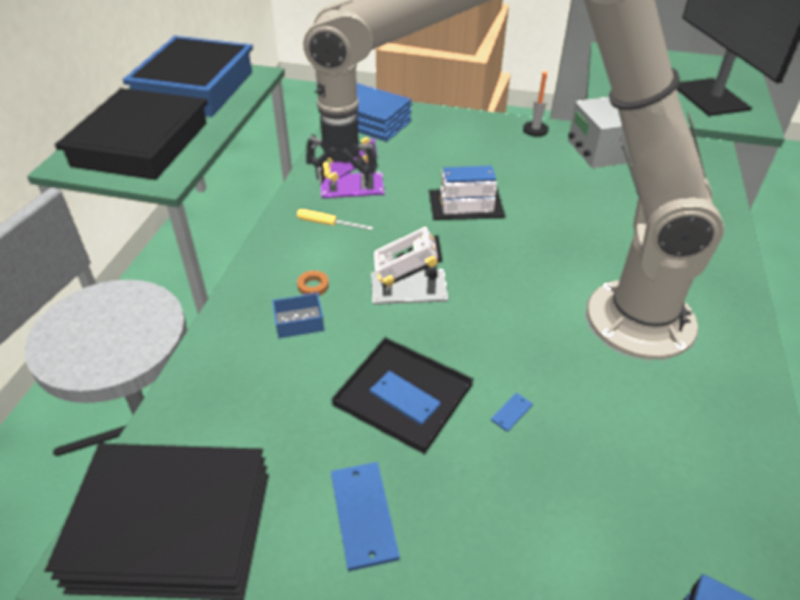

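View pics/wrist0.png

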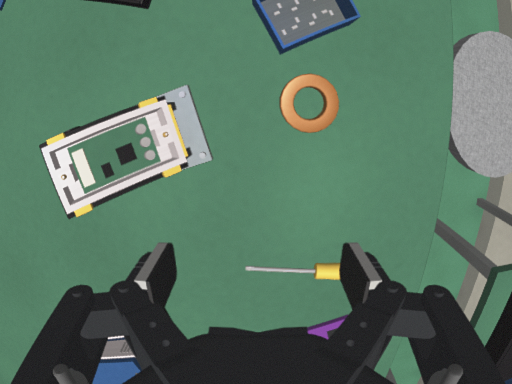

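Cover candidates (scene view, 800 px picture): a small blue plate at (550,321), a plate in the black tray at (503,374), and a large plate at (630,448). The one in the tray is the middle-sized one, so it is the one meant; I'll confirm this in a crop. The white/grey holder at (360,300) is the jig. The purple one at (165,290) is the look-alike. The column is at (285,240). The wrist view shows the open housing with its pins at about (64,177) and (165,134).

```bash
cat >> h.py <<'E'
def load(n):
    d=np.load(f'pics/{n}.npz'); return {k:(d[k] if k!='fish' else bool(d[k])) for k in d}
def blobs(c,lo,hi,amin=60):
    m=cv2.inRange(cv2.cvtColor(c['pixels'],cv2.COLOR_BGR2HSV),lo,hi)
    cs=cv2.findContours(m,cv2.RETR_EXTERNAL,cv2.CHAIN_APPROX_NONE)[0]
    return [k[:,0,:].astype(float) for k in cs if cv2.contourArea(k)>amin]
def rect(c,k,z):
    P=np.array([onz(c,p,z)[:2] for p in k]); (x,y),(w,h),a=cv2.minAreaRect((P*1000).astype(np.float32))
    if w<h: w,h,a=h,w,a+90
    a=(a+90)%180-90
    return np.round([x,y,w,h,a],1)
def save(n,tag):
    c=cam(n); np.savez(f'pics/{n}{tag}.npz',**{k:c[k] for k in ['pixels','R','t','K','fish']}); return c
E
python3 - <<'E'
from h import *
for n in ['scene0','side0','wrist0']:
    c=load(n)
    for k in blobs(c,(100,120,60),(125,255,255)):
        m=k.mean(0)
        print(n,m.round(0),[rect(c,k,z) for z in ([.014,.110] if n!='wrist0' else [.110])])
# pins from wrist; heights guess: 30deg slope
c=load('wrist0')
print('pins low/high', onz(c,(64,177),.12+.085), onz(c,(165,134),.12))
s=load('scene0'); cv2.imwrite('pics/crop.png',cv2.resize(s['pixels'][185:320,200:450],(800,432),interpolation=cv2.INTER_CUBIC))
E
```

```text
scene0 [402. 288.] [array([474.7, 594.1, 177.9,  96.2, -63.8]), array([565.6, 615.7, 154.6,  83.5, -63.8])]
scene0 [217. 262.] [array([722.3, 179.7, 141.4,  93.2,  27. ]), array([780.5, 255.7, 122.8,  80.9,  27. ])]
scene0 [321. 239.] [array([460.6, 342.2, 132.2,  69.6, -23.9]), array([553.3, 396.8, 114.8,  60.4, -23.9])]
scene0 [352. 205.] [array([261.1, 325.5,  86.6,  43.1,  62.4]), array([380. , 382.3,  75.2,  37.4,  62.4])]
scene0 [486. 171.] [array([-229.8,  596.6,  483.1,  234.4,   44.5]), array([-46.4, 617.8, 419.6, 203.6,  44.5])]
scene0 [ 50. 161.] [array([ 790.1, -743.2,  316.8,  220. ,   72.2]), array([ 839.5, -545.9,  275.2,  191.1,   72.2])]
scene0 [178. 143.] [array([ 356.8, -455. ,  108.8,   72. ,    7.7]), array([ 463.1, -295.6,   94.5,   62.5,    7.7])]
scene0 [480. 140.] [array([-489. ,  480.8,  261.1,   61.5,   89.6]), array([-271.5,  517.2,  226.8,   53.4,   89.6])]
scene0 [348. 118.] [array([-334. ,  -58.1,  168.3,   69.9,   23.3]), array([-136.9,   49.1,  146.2,   60.7,   23.3])]
scene0 [409. 113.] [array([-598.9,  128.6,  307. ,   60.8,   18.6]), array([-367. ,
[... 1804 characters left out ...]
1,  85.7,  34.5,  30.5])]
side0 [189. 194.] [array([747.3, 150.5,  97.6,  34.5,  25.5]), array([704.9, 240.2,  88.6,  31.4,  25.5])]
side0 [301. 111.] [array([ 454.8, -449.2,  131.9,   66. ,   18.2]), array([ 439.4, -304.3,  119.8,   59.9,   18.2])]
side0 [243.  71.] [array([ 771.4, -728.3,  339. ,  165.1,  -74. ]), array([ 726.8, -557.7,  307.8,  149.9,  -74. ])]
side0 [118.  49.] [array([1477.8, -820.9,  502.7,  382.5,  -89.8]), array([1368.1, -641.8,  456.4,  347.3,  -89.8])]
wrist0 [115. 371.] [array([ 446.2, -303.1,  132.8,   57.9,   19. ])]
wrist0 [304.  25.] [array([719. , 161.3,  84.1,  55.1,  26.7])]
pins low/high [0.54290988 0.03315336 0.205     ] [0.59339251 0.0486649  0.12      ]
```

View pics/crop.png

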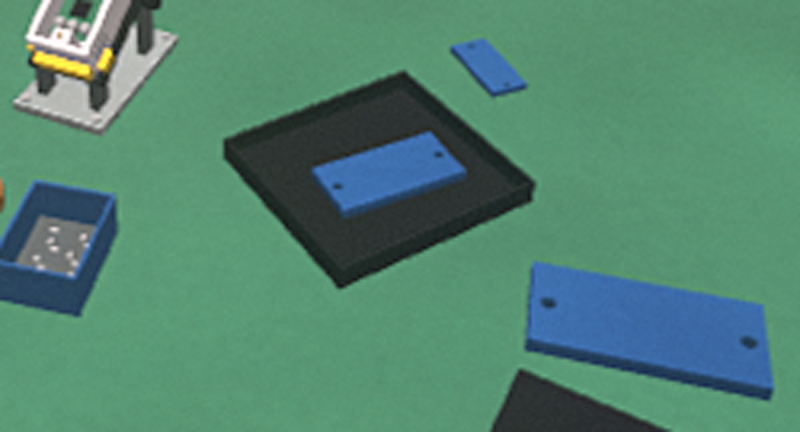

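Crop confirms: the tray plate at crop (390,172) lies between the small plate (487,66) and the large plate (650,330) in size. It measures about 129x65 mm, which fits the 126x60 mm given. Next: measure the housing and column, and plan the first move.

```bash
cat >> h.py <<'E'
from scipy.linalg import fractional_matrix_power as fmp
def T(p,Rm): M=np.eye(4); M[:3,:3]=Rm; M[:3,3]=p; return M
def cur():
    o=bot.get_obs(); q=o['tool_rot']; return T(o['eef_pos'],R.from_quat([q[1],q[2],q[3],q[0]]).as_matrix())
def down(phi,tilt=0):  # jaws at heading phi deg; tilt deg about jaw axis: tool z=-n, n leaning towards -tool x
    f=np.radians(phi); y=np.array([np.cos(f),np.sin(f),0]); x=np.array([-np.sin(f),np.cos(f),0])
    t=np.radians(tilt); z=np.sin(t)*x+np.array([0,0,-np.cos(t)]); x=np.cross(y,z); return np.c_[x,y,z]
def step(A,B,mm=45,rad=.15):
    D=np.linalg.inv(A)@B; w=R.from_matrix(D[:3,:3]).magnitude(); n=max(1,int(np.ceil(max(np.linalg.norm(D[:3,3])*1000/mm,w/rad))))
    D=np.real(fmp(D,1/n)); return n,(D[:3,3]*1000).round(1).tolist(),R.from_matrix(D[:3,:3]).as_rotvec().round(3).tolist()
E
python3 - <<'E'
from h import *
c=load('wrist0')
a,b=onz(c,(64,177),.153),onz(c,(165,134),.100)
print(a,b,np.linalg.norm((a-b)[:2]),np.degrees(np.arctan2(*(a-b)[1::-1])),(a+b)/2)
print(step(cur(),T([.457,.343,.14],down(65.5))))
E
```

```text
[0.50193297 0.0197847  0.153     ] [0.58693788 0.04648316 0.1       ] 0.08909906113858813 -162.563467118803 [0.54443542 0.03313393 0.1265    ]
(10, [42.8, -2.2, 11.3], [-0.0, -0.0, -0.114])
```

Request:
drive_tool:
  series: [1,42.8,-2.2,11.3,0,0,-0.114,1,42.8,-2.2,11.3,0,0,-0.114,1,42.8,-2.2,11.3,0,0,-0.114,1,42.8,-2.2,11.3,0,0,-0.114,1,42.8,-2.2,11.3,0,0,-0.114,1,42.8,-2.2,11.3,0,0,-0.114,1,42.8,-2.2,11.3,0,0,-0.114,1,42.8,-2.2,11.3,0,0,-0.114,1,42.8,-2.2,11.3,0,0,-0.114,1,42.8,-2.2,11.3,0,0,-0.114,0.6,0,0,0,0,0,0,0.6,0,0,0,0,0,0]

```text
t: 1.65
eef_pos: [0.4584, 0.3426, 0.1403]
tool_rot: [0.0, 0.214, 0.977, -0.0]
contact_force: [0.4, -1.2, -0.1]
gripper_width: 0.8
```

```bash
python3 - <<'E'
from h import *
c=save('wrist','1'); cv2.imwrite('pics/wrist1.png',c['pixels'])
M=cur(); print(M.round(4))
for k in blobs(c,(100,120,60),(125,255,255),200): print(k.mean(0).round(),rect(c,k,.014))
print(bot.get_obs()['gripper_width'],bot.get_obs()['contact_force'])
E
```

```text
[[-9.077e-01  4.196e-01  8.000e-04  4.591e-01]
 [ 4.196e-01  9.077e-01 -3.000e-04  3.423e-01]
 [-8.000e-04  1.000e-04 -1.000e+00  1.404e-01]
 [ 0.000e+00  0.000e+00  0.000e+00  1.000e+00]]
[255. 183.] [457.5 339.5 126.   60.3 -24.6]
[473. 104.] [468.1 588.6 180.1  90.2 -63.7]
[138.   8.] [266.6 315.5  83.5  20.   55.4]
0.7985882500588121 [0.48092386 0.43541557 0.69973465]
```

View pics/wrist1.png

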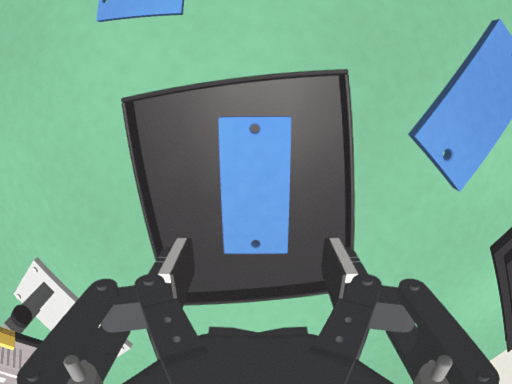

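The cover is centred at pixel (255,183), both holes visible at (254,128) and (255,244), and the rectangle measures 126x60.3 mm. Pad tip corners show at about (187,240) and (330,240), so I'll work out from them how far the tips stand ahead at this opening.

```bash
python3 - <<'E'
from h import *
c=load('wrist1'); M=cur(); Mi=np.linalg.inv(M)
for uv in [(187,240),(329,240),(178,296),(345,296)]:
    o,d=ray(c,uv); o=Mi[:3,:3]@o+Mi[:3,3]; d=Mi[:3,:3]@d
    s=np.sign(d[1])*.034; print(uv,((o+d*(s-o[1])/d[1])*1000).round(1))
print(step(M,T([.4575,.3395,.034],down(65.4))))
E
```

```text
(187, 240) [ 14.3 -34.    2.6]
(329, 240) [12.  34.   7.1]
(178, 296) [  0.6 -34.  -22.8]
(345, 296) [  4.2  34.  -27.8]
(3, [0.1, -1.1, 35.5], [0.0, 0.0, -0.001])
```

Request:
drive_tool:
  series: [0.6,0,-1.1,37,0,0,0,0.6,0,-1.1,37,0,0,0,0.6,0,-1.1,36,0,0,0,0.6,0,0,3,0,0,0,0.6,0,0,3,0,0,0,0.6,0,0,0,0,0,0]

```text
t: 2.45
eef_pos: [0.4576, 0.3405, 0.0256]
tool_rot: [0.001, 0.214, 0.977, 0.001]
contact_force: [-1.3, 0.3, -0.6]
gripper_width: 0.799
```

```bash
python3 - <<'E'
from h import *
c=save('wrist','2'); cv2.imwrite('pics/wrist2.png',c['pixels'])
M=cur(); print(M[:3,3].round(4),bot.get_obs()['contact_force'].round(1))
E
```

```text
[0.4575 0.3405 0.0257] [ 0.7 -0.1 -0.1]
```

View pics/wrist2.png

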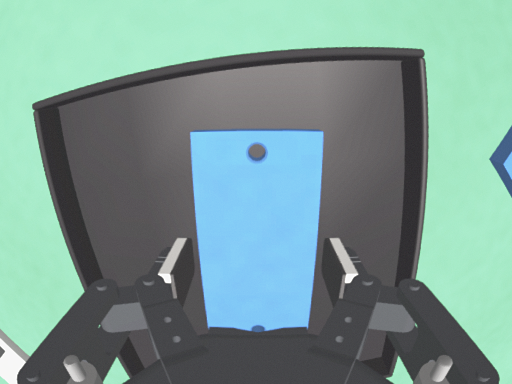

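Fingers straddle the cover evenly (pads at x≈185 and 330, cover edges at 200 and 315), with no contact yet. I'll creep down to find the floor.

Request:
drive_tool:
  series: [0.6,0,0,2,0,0,0,0.6,0,0,2,0,0,0,0.6,0,0,0,0,0,0]

```text
t: 2.88
eef_pos: [0.4564, 0.3399, 0.0203]
tool_rot: [-0.0, 0.214, 0.977, -0.0]
contact_force: [0.3, 0.7, -0.0]
gripper_width: 0.797
```

Request:
drive_tool:
  series: [0.6,0,0,2,0,0,0,0.6,0,0,0,0,0,0]

```text
t: 3.12
eef_pos: [0.4566, 0.3402, 0.0189]
tool_rot: [0.0, 0.214, 0.977, 0.0]
contact_force: [-0.9, -0.3, 7.5]
gripper_width: 0.803
```

Request:
drive_tool:
  series: [0.6,0,0,2,0,0,0,0.6,0,0,0,0,0,0]

```text
t: 3.38
eef_pos: [0.4566, 0.3402, 0.0187]
tool_rot: [0.0, 0.214, 0.977, -0.0]
contact_force: [-7.1, -4.9, 26.7]
gripper_width: 0.797
```

Request:
drive_tool:
  series: [0.6,0,0,-4,0,0,0,0.6,0,0,-4.5,0,0,0,0.6,0,0,0,0,0,0]

```text
t: 3.75
eef_pos: [0.4567, 0.3401, 0.0249]
tool_rot: [0.0, 0.214, 0.977, 0.0]
contact_force: [-1.1, 0.3, -0.0]
gripper_width: 0.801
```

Request:
drive_tool:
  series: [0.2,0,0,0,0,0,0,0.2,0,0,0,0,0,0,0.2,0,0,0,0,0,0,0.2,0,0,0,0,0,0]
  force: 40

```text
t: 4.25
eef_pos: [0.4566, 0.34, 0.025]
tool_rot: [0.0, 0.214, 0.977, -0.0]
contact_force: [-1.4, -1.8, 6.4]
gripper_width: 0.686
```

Request:
drive_tool:
  series: [0.2,0,0,-10,0,0,0,0.2,0,0,-40,0,0,0,0.2,0,0,-45,0,0,0,0.2,0,0,-45,0,0,0,0.2,0,0,-45,0,0,0,0.2,0,0,-40,0,0,0]

```text
t: 5.0
eef_pos: [0.4563, 0.3399, 0.2518]
tool_rot: [0.0, 0.214, 0.977, 0.0]
contact_force: [0.4, 0.5, -0.9]
gripper_width: 0.686
```

```bash
cat >> h.py <<'E'
h0=17.4
def frame(h,P): # housing plane frame at rim point P: tool pose with cover origin offset
    return T(P,down(h+90,30))
def pins2frame(a,b):
    m=(a+b)/2; h=np.degrees(np.arctan2(*(b-a)[1::-1])); F=frame(h,m); F[:3,3]+=F[:3,2]*.008; return F,h
E
python3 - <<'E'
from h import *
c=load('wrist0'); F,h=pins2frame(onz(c,(64,177),.153),onz(c,(165,134),.100))
print(F.round(3),h)
V=F@T([-.110,0,-.200],np.eye(3)); M=cur(); print(M.round(3)); print(V[:3,3],step(M,V)); print(bot.get_obs()['gripper_width'])
E
```

```text
[[-0.826 -0.3   -0.477  0.541]
 [-0.26   0.954 -0.15   0.032]
 [ 0.5    0.    -0.866  0.12 ]
 [ 0.     0.     0.     1.   ]] 17.436532881196992
[[-0.909  0.418  0.     0.456]
 [ 0.418  0.909  0.     0.34 ]
 [-0.     0.001 -1.     0.252]
 [ 0.     0.     0.     1.   ]]
[0.72690959 0.09044567 0.23777688] (9, [-33.5, -24.8, -5.5], [0.021, 0.056, -0.08])
0.6855233871631999
```

Request:
drive_tool:
  series: [0.2,-33.5,-24.8,-5.5,0.021,0.056,-0.08,0.2,-33.5,-24.8,-5.5,0.021,0.056,-0.08,0.2,-33.5,-24.8,-5.5,0.021,0.056,-0.08,0.2,-33.5,-24.8,-5.5,0.021,0.056,-0.08,0.2,-33.5,-24.8,-5.5,0.021,0.056,-0.08,0.2,-33.5,-24.8,-5.5,0.021,0.056,-0.08,0.2,-33.5,-24.8,-5.5,0.021,0.056,-0.08,0.2,-33.5,-24.8,-5.5,0.021,0.056,-0.08,0.2,-33.5,-24.8,-5.5,0.021,0.056,-0.08,0.2,0,0,0,0,0,0,0.2,0,0,0,0,0,0]

```text
t: 6.38
eef_pos: [0.7267, 0.0917, 0.2346]
tool_rot: [-0.258, -0.148, 0.954, -0.037]
contact_force: [-0.0, 0.1, 0.4]
gripper_width: 0.683
```

```bash
python3 - <<'E'
from h import *
c=save('wrist','3'); cv2.imwrite('pics/wrist3.png',cv2.resize(c['pixels'][:,:],(800,600),interpolation=cv2.INTER_CUBIC))
M=cur(); print(M.round(4),bot.get_obs()['q'].round(2))
E
```

```text
[[-0.8242 -0.301  -0.4797  0.7266]
 [-0.2631  0.9536 -0.1462  0.0919]
 [ 0.5014  0.0057 -0.8652  0.236 ]
 [ 0.      0.      0.      1.    ]] [-0.1   0.92 -0.31  0.92  0.22  1.86  1.53]
```

View pics/wrist3.png

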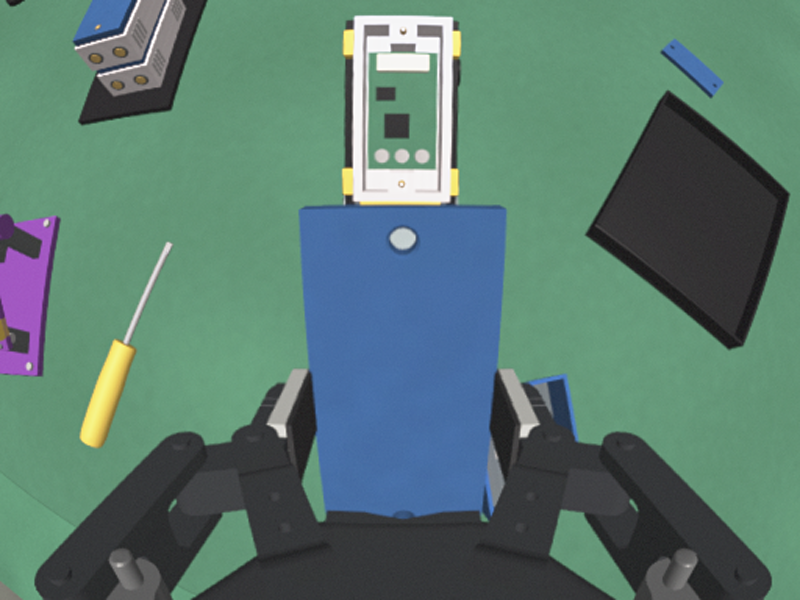

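The housing is dead ahead with pins at (403,31) and (402,184), the held cover's hole is at (403,239), and the column is at top left. Next: refine the pin positions and approach.

```bash
python3 - <<'E'
from h import *
c=load('wrist3'); px=[]
hsv=cv2.cvtColor(c['pixels'],cv2.COLOR_BGR2HSV)
for u,v in [(258,20),(257,118)]:
    w=hsv[v-6:v+7,u-6:u+7]; S=w[...,1].astype(float)*((w[...,0]<30)); S[S<60]=0
    yy,xx=np.mgrid[v-6:v+7,u-6:u+7]; px.append(((S*xx).sum()/S.sum(),(S*yy).sum()/S.sum())); print(px[-1],(S>0).sum())
a,b=onz(c,px[0],.1515),onz(c,px[1],.0985)
F,h=pins2frame(a,b); print(a,b,np.linalg.norm(a-b),h,F[:3,3])
M=cur(); X=T([-.001,0,.021],np.eye(3))
D=np.linalg.inv(M)@F; print('rim in tool',D[:3,3]*1000,R.from_matrix(D[:3,:3]).as_rotvec())
# cover rectangle in tool frame: top plane z=11, hole & front edge
Mi=np.linalg.inv(M)
for uv in [(403*.64,239*.64),(300*.64,208*.64),(506*.64,208*.64)]:
    o,d=ray(c,uv); o=Mi[:3,:3]@o+Mi[:3,3]; d=Mi[:3,:3]@d; print(((o+d*(.011-o[2])/d[2])*1000).round(1))
# yellow/white outline in rim plane
B=F@T([0,0,-.040],np.eye(3))@np.linalg.inv(X); print(B[:3,3],step(M,B,35))
E
```

```text
(np.float64(257.9753086419753), np.float64(20.238683127572017)) 6
(np.float64(256.7417763157895), np.float64(116.47532894736842)) 7
[0.50189416 0.02083381 0.1515    ] [0.58601159 0.04627632 0.0985    ] 0.10262584195441565 16.828685058185975 [0.54012418 0.03239702 0.1180718 ]
rim in tool [110.22224312  -1.28108452 200.15636658] [-0.00103649 -0.00168771  0.0132461 ]
[52.8 -1.1 11. ]
[ 62.2 -30.4  11. ]
[62.1 28.2 11. ]
[0.56848907 0.04097638 0.17139935] (6, [18.6, -0.3, 23.2], [-0.0, -0.0, 0.002])
```

```bash
python3 - <<'E'
from h import *
c=load('wrist3'); M=cur(); Mi=np.linalg.inv(M); hsv=cv2.cvtColor(c['pixels'],cv2.COLOR_BGR2HSV).astype(int)
print([tuple(hsv[v,245]) for v in range(5,18)]); print([tuple(hsv[v,245]) for v in range(122,136)])
g=c['pixels'].astype(int)
for v in (15,118): print(v,[int(x) for x in g[v,215:300].min(1)])
def rp(uv,z=.200):
    o,d=ray(c,uv); o=Mi[:3,:3]@o+Mi[:3,3]; d=Mi[:3,:3]@d; return ((o+d*(z-o[2])/d[2])*1000).round(1)
for z in(.195,.2,.205): print(rp((245,11),z),rp((245,129),z),rp((258,20.2),z-.005),rp((256.7,116.5),z-.005))
E
```

```text
[(np.int64(72), np.int64(83), np.int64(150)), (np.int64(72), np.int64(88), np.int64(148)), (np.int64(72), np.int64(87), np.int64(149)), (np.int64(72), np.int64(88), np.int64(147)), (np.int64(74), np.int64(65), np.int64(158)), (np.int64(111), np.int64(7), np.int64(244)), (np.int64(135), np.int64(2), np.int64(249)), (np.int64(135), np.int64(2), np.int64(247)), (np.int64(120), np.int64(1), np.int64(247)), (np.int64(120), np.int64(2), np.int64(250)), (np.int64(130), np.int64(10), np.int64(224)), (np.int64(170), np.int64(12), np.int64(128)), (np.int64(0), np.int64(13), np.int64(121))]
[(np.int64(177), np.int64(10), np.int64(221)), (np.int64(0), np.int64(6), np.int64(240)), (np.int64(10), np.int64(3), np.int64(244)), (np.int64(0), np.int64(3), np.int64(244)), (np.int64(0), np.int64(3), np.int64(244)), (np.int64(150), np.int64(3), np.int64(244)), (np.int64(25), np.int64(34), np.int64(246)), (np.int64(27), np.int64(119), np.int64(249)), (np.int64(23), np.int64(133), np.int64(227)), (np.int64(60), np.int64(2), np.int64(120)), (np.int64(108), np.int64(133), np.int64(128)), (np.int64(108), np.i
[... 503 characters left out ...]
3, 97, 101, 101, 99, 100, 100]
118 [103, 103, 101, 111, 102, 112, 116, 116, 115, 112, 140, 225, 243, 243, 243, 244, 235, 142, 150, 221, 244, 243, 244, 243, 242, 243, 243, 243, 242, 243, 243, 244, 244, 244, 243, 243, 243, 243, 244, 224, 147, 235, 240, 151, 227, 244, 242, 242, 242, 243, 244, 244, 245, 244, 243, 243, 243, 244, 244, 244, 243, 243, 244, 245, 237, 168, 129, 218, 245, 243, 243, 243, 237, 175, 120, 116, 115, 114, 111, 104, 104, 104, 102, 103, 103]
[173.3 -14.1 195. ] [ 45.6 -14.4 195. ] [161.2  -0.6 190. ] [ 59.1  -2.  190. ]
[174.8 -14.3 200. ] [ 45.1 -14.6 200. ] [162.6  -0.6 195. ] [ 58.8  -2.  195. ]
[176.4 -14.5 205. ] [ 44.6 -14.8 205. ] [164.   -0.6 200. ] [ 58.5  -2.  200. ]
```

Request:
drive_tool:
  series: [0.2,18.4,0,27.3,0,0,0.002,0.2,18.4,0,27.3,0,0,0.002,0.2,18.4,0,27.3,0,0,0.002,0.2,18.4,0,27.3,0,0,0.002,0.2,18.4,0,27.3,0,0,0.002,0.2,18.4,0,27.3,0,0,0.002,0.2,0,0,0,0,0,0,0.2,0,0,0,0,0,0]

```text
t: 7.42
eef_pos: [0.5579, 0.0393, 0.1507]
tool_rot: [-0.256, -0.142, 0.956, -0.039]
contact_force: [-0.2, -0.3, -1.3]
gripper_width: 0.682
```

```bash
python3 - <<'E'
from h import *
c=save('wrist','4'); s=save('side','4'); e=save('scene','4')
a=cv2.resize(c['pixels'][60:260,130:390],(520,400),interpolation=cv2.INTER_CUBIC)
b=cv2.resize(s['pixels'][120:220,220:290],(280,400),interpolation=cv2.INTER_CUBIC)
cv2.imwrite('pics/w4.png',np.hstack([a,b]))
M=cur(); F=T([0.5401,.0324,.118],down(106.8,30)); print(M.round(4),bot.get_obs()['contact_force'].round(1),bot.get_obs()['q'].round(2))
E
```

```text
[[-0.8286 -0.2909 -0.4783  0.5582]
 [-0.2514  0.9567 -0.1465  0.0393]
 [ 0.5002 -0.0011 -0.8659  0.1497]
 [ 0.      0.      0.      1.    ]] [ 0.6 -0.  -0.2] [ 0.02  0.7  -0.35  1.56  0.22  1.46  1.47]
```

View pics/w4.png

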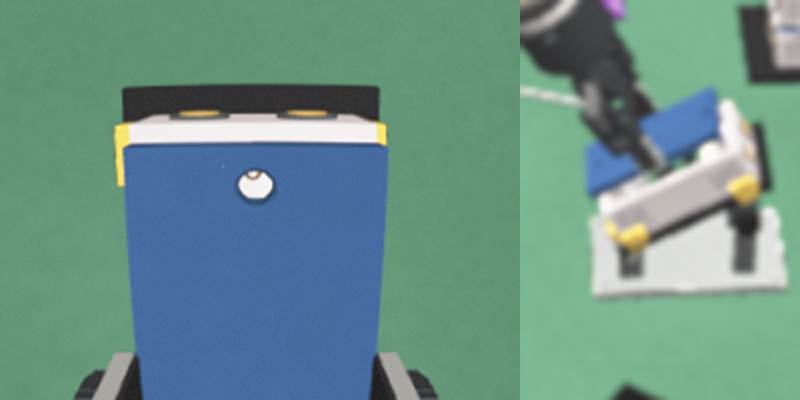

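The pin tip shows through the front hole at (254,176), against the hole centre at (255,185). For a 15 mm gap I expect it about 12 px uphill of centre, so alignment is good to under 1 mm. Descending.

Request:
drive_tool:
  series: [0.2,-0.4,0,3,0,0,0,0.2,0,0,3,0,0,0,0.2,0,0,2,0,0,0,0.2,0,0,2,0,0,0,0.2,0,0,2,0,0,0,0.2,0,0,0,0,0,0]

```text
t: 8.32
eef_pos: [0.5514, 0.0368, 0.1381]
tool_rot: [-0.258, -0.142, 0.955, -0.039]
contact_force: [-1.7, -1.6, -0.8]
gripper_width: 0.683
```

Request:
drive_tool:
  series: [0.2,0,0,1,0,0,0,0.2,0,0,1,0,0,0,0.2,0,0,0,0,0,0]

```text
t: 8.7
eef_pos: [0.5509, 0.0366, 0.1371]
tool_rot: [-0.257, -0.142, 0.955, -0.039]
contact_force: [-1.0, -1.3, 6.2]
gripper_width: 0.687
```

```bash
python3 - <<'E'
from h import *
M=cur(); A=np.array([.5582,.0393,.1497]); print(M[:3,3].round(4), (M[:3,:3].T@(M[:3,3]-A)*1000).round(1), (M[:3,:3].T@bot.get_obs()['contact_force']).round(1))
E
```

```text
[0.5509 0.0366 0.1371] [ 0.4 -0.4 14.8] [ 4.3 -0.9 -4.7]
```

Request:
drive_tool:
  series: [0.2,0,0,1,0,0,0,0.2,0,0,1,0,0,0,0.2,0,0,0,0,0,0]

```text
t: 9.07
eef_pos: [0.5509, 0.0366, 0.1371]
tool_rot: [-0.256, -0.142, 0.955, -0.039]
contact_force: [-0.0, -1.6, 14.5]
gripper_width: 0.69
```

```bash
python3 - <<'E'
from h import *
M=cur(); A=np.array([.5582,.0393,.1497]); print(M[:3,3].round(4), (M[:3,:3].T@(M[:3,3]-A)*1000).round(1), (M[:3,:3].T@bot.get_obs()['contact_force']).round(1),M[2].round(3),bot.get_obs()['torque'].round(2))
E
```

```text
[0.5509 0.0366 0.1371] [ 0.4 -0.4 14.8] [  7.7  -1.6 -12.3] [ 0.501 -0.002 -0.866  0.137] [-0.32  1.    0.07]
```

Request:
drive_tool:
  series: [0.2,0,0,-2.5,0,0,0,0.2,0,0,0,0,0,0,0.6,0,0,0,0,0,0,1,0,0,0,0,0,0,1,0,0,0,0,0,0,1,0,0,0,0,0,0]

```text
t: 9.82
eef_pos: [0.5511, 0.0369, 0.1368]
tool_rot: [-0.257, -0.142, 0.955, -0.039]
contact_force: [-0.9, 0.1, 0.5]
gripper_width: 1.002
```

```bash
python3 - <<'E'
from h import *
c=save('wrist','5'); s=save('side','5'); e=save('scene','5')
a=cv2.resize(c['pixels'][60:320,110:410],(461,400),interpolation=cv2.INTER_CUBIC)
b=cv2.resize(s['pixels'][130:210,225:290],(325,400),interpolation=cv2.INTER_CUBIC)
cv2.imwrite('pics/w5.png',np.hstack([a,b]))
M=cur(); print(M[:3,3].round(4), bot.get_obs()['contact_force'].round(1))
E
```

```text
[0.5511 0.0368 0.1369] [-0.9 -0.2 -0.8]
```

View pics/w5.png

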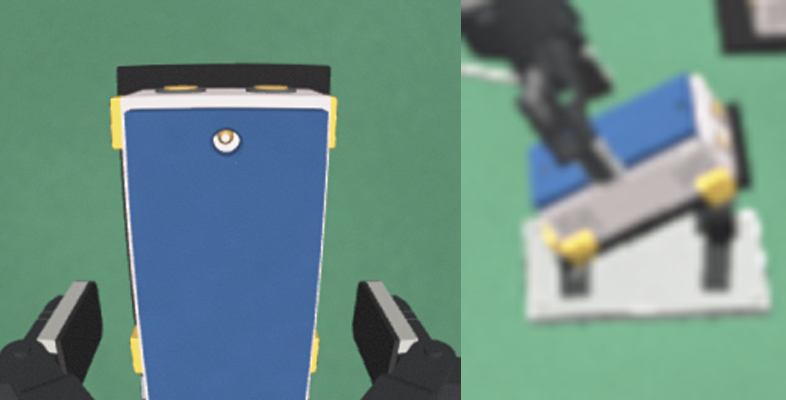

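The cover is home: the front hole at (226,141) shows the pin centred, with an even 2 mm rim line around it. Now going down over the housing sides (bias y −0.7) and gripping.

Request:
drive_tool:
  series: [1,0,-0.7,10,0,0,0,1,0,0,10,0,0,0,1,0,0,8,0,0,0,1,0,0,4,0,0,0,1,0,0,0,0,0,0]

```text
t: 10.6
eef_pos: [0.5356, 0.0313, 0.109]
tool_rot: [-0.258, -0.142, 0.955, -0.039]
contact_force: [0.0, 0.7, -0.1]
gripper_width: 0.996
```

Request:
drive_tool:
  series: [0.3,0,0,0,0,0,0,0.3,0,0,0,0,0,0,0.3,0,0,0,0,0,0,0.3,0,0,0,0,0,0,0.3,0,0,0,0,0,0]
  force: 80

```text
t: 11.22
eef_pos: [0.5364, 0.0318, 0.1099]
tool_rot: [-0.257, -0.142, 0.955, -0.039]
contact_force: [1.3, 1.2, 5.9]
gripper_width: 0.76
```

```bash
python3 - <<'E'
from h import *
M=cur(); A=np.array([.5509,.0366,.1371]); print(M.round(4), (M[:3,:3].T@(M[:3,3]-A)*1000).round(1), bot.get_obs()['contact_force'].round(1),bot.get_obs()['torque'].round(2),bot.get_obs()['gripper_width'])
E
```

```text
[[-8.280e-01 -2.906e-01 -4.795e-01  5.364e-01]
 [-2.511e-01  9.568e-01 -1.464e-01  3.180e-02]
 [ 5.013e-01 -8.000e-04 -8.653e-01  1.099e-01]
 [ 0.000e+00  0.000e+00  0.000e+00  1.000e+00]] [-0.4 -0.3 31.2] [1.3 1.2 5.9] [ 0.29  0.06 -0.11] 0.7596088024328927
```

Request:
drive_tool:
  series: [0.3,0,0,-4,0,0,0,0.3,0,0,-12,0,0,0,0.3,0,0,-24,0,0,0,0.3,0,0,-36,0,0,0,0.3,0,0,-40,0,0,0,0.3,0,0,0,0,0,0]

```text
t: 11.98
eef_pos: [0.5941, 0.0495, 0.212]
tool_rot: [-0.254, -0.142, 0.956, -0.038]
contact_force: [0.0, -0.1, -4.4]
gripper_width: 0.758
```

```bash
python3 - <<'E'
from h import *
for n in ['side5','scene5']:
    c=load(n)
    for k in blobs(c,(100,120,60),(125,255,255)):
        r=rect(c,k,.110)
        if 350<r[0]<520 and -400<r[1]<-200: print(n,k.mean(0).round(),r)
o=bot.get_obs(); print(o['contact_force'].round(1),o['gripper_width'],o['q'].round(2))
V=T([.44+.15*np.cos(np.radians(18)),-.304+.15*np.sin(np.radians(18)),.26],down(108.2)); M=cur(); print(M.round(3),V[:3,3]); print(step(M,V))
E
```

```text
side5 [301. 111.] [ 439.4 -304.4  119.8   59.6   18.2]
scene5 [174. 145.] [ 475.  -300.2   74.8   67.9   18. ]
[ 0.  -0.1 -4.4] 0.7584857612483692 [ 0.01  0.69 -0.35  1.41  0.2   1.6   1.49]
[[-0.831 -0.291 -0.475  0.594]
 [-0.252  0.957 -0.145  0.05 ]
 [ 0.497 -0.001 -0.868  0.212]
 [ 0.     0.     0.     1.   ]] [ 0.58265848 -0.25764745  0.26      ]
(7, [16.3, -41.4, -2.3], [0.001, -0.074, -0.003])
```

```bash
python3 - <<'E'
from h import *
V=T([.44+.11*np.cos(np.radians(18)),-.304+.11*np.sin(np.radians(18)),.30],down(108.2)); M=cur(); print(V[:3,3]); print(step(M,V))
E
```

```text
[ 0.54461622 -0.27000813  0.3       ]
(8, [20.5, -36.2, -5.4], [0.001, -0.065, -0.003])
```

Request:
drive_tool:
  series: [0.3,20.5,-36.2,-5.4,0.001,-0.065,-0.003,0.3,20.5,-36.2,-5.4,0.001,-0.065,-0.003,0.3,20.5,-36.2,-5.4,0.001,-0.065,-0.003,0.3,20.5,-36.2,-5.4,0.001,-0.065,-0.003,0.3,20.5,-36.2,-5.4,0.001,-0.065,-0.003,0.3,20.5,-36.2,-5.4,0.001,-0.065,-0.003,0.3,20.5,-36.2,-5.4,0.001,-0.065,-0.003,0.3,20.5,-36.2,-5.4,0.001,-0.065,-0.003,0.3,0,0,0,0,0,0,0.3,0,0,0,0,0,0]

```text
t: 13.22
eef_pos: [0.5417, -0.2701, 0.2968]
tool_rot: [-0.004, -0.159, 0.987, -0.001]
contact_force: [0.0, 0.9, -3.9]
gripper_width: 0.755
```

```bash
python3 - <<'E'
from h import *
c=save('wrist','6'); s=save('side','6'); cv2.imwrite('pics/w6.png',cv2.resize(c['pixels'],(800,600),interpolation=cv2.INTER_CUBIC))
M=cur(); Mi=np.linalg.inv(M); print(M.round(4))
for n,c in (('w',c),('s',s)):
  for k in blobs(c,(100,120,60),(125,255,255),200):
    r=rect(c,k,.110)
    if n=='w' or (350<r[0]<520 and -400<r[1]<-200): print(n,k.mean(0).round(),k.min(0),k.max(0),r)
E
```

```text
[[-9.485e-01 -3.167e-01 -7.200e-03  5.429e-01]
 [-3.167e-01  9.485e-01 -2.800e-03 -2.688e-01]
 [ 7.700e-03 -3.000e-04 -1.000e+00  2.972e-01]
 [ 0.000e+00  0.000e+00  0.000e+00  1.000e+00]]
w [ 13. 348.] [  0. 328.] [ 35. 368.] [1085.2 -656.   175.3   95.5  -16.5]
w [452. 306.] [435. 292.] [464. 325.] [643.2  93.7 107.8  32.2  65.7]
w [ 20. 231.] [  0. 162.] [ 57. 297.] [ 755.2 -597.3  234.8  118.3  -16.9]
w [254. 229.] [168. 135.] [338. 334.] [ 633.5 -246.3  273.9  182.7   18.3]
w [249.  67.] [221.  15.] [278. 120.] [ 436.7 -314.8  111.7   58.3   18. ]
s [301. 111.] [285. 106.] [316. 115.] [ 439.4 -304.3  119.8   59.9   18.2]
```

View pics/w6.png

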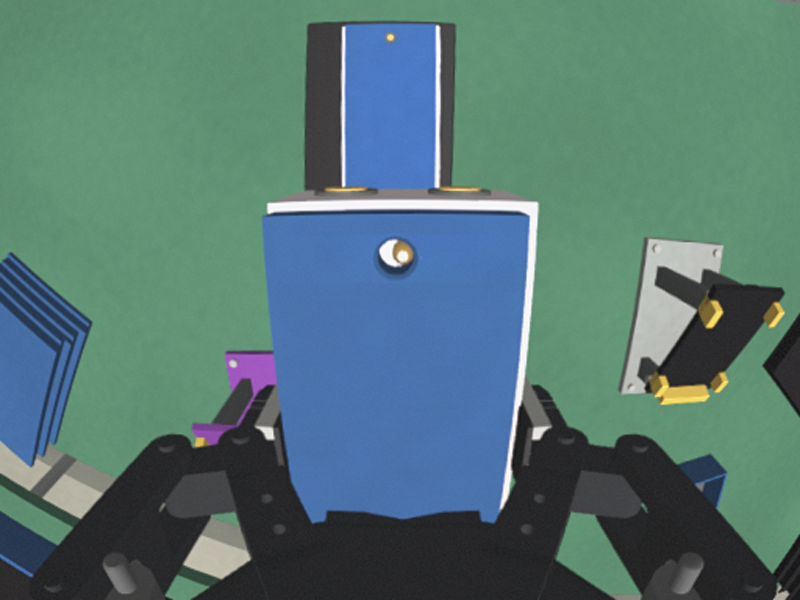

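The unit is held. The cover's hole at (395,253) shows the pin at (403,255), so the cover slid sideways within its hole clearance but is still on the pins. The column top lies ahead with edges at u≈345 and 435 and its far pin at (390,37). Wrist and side disagree on its lateral position by 9 mm, so I'll check.

```bash
python3 - <<'E'
from h import *
M=cur(); Mi=np.linalg.inv(M); h=np.radians(18.1); X=np.array([np.cos(h),np.sin(h)]);Y=np.array([-np.sin(h),np.cos(h)])
c=load('wrist6'); print('cam in tool',(Mi[:3,:3]@(-c['R'].T@c['t'])+Mi[:3,3])*1000, 'cam axes in tool\n',(Mi[:3,:3]@c['R'].T).round(3))
def rp(uv,z):
    o,d=ray(c,uv); o=Mi[:3,:3]@o+Mi[:3,3]; d=Mi[:3,:3]@d; return ((o+d*(z-o[2])/d[2])*1000).round(1)
for uv in [(267,207),(538,207)]: print('rim',rp(np.array(uv)*.64,-.010))
for uv in [(264,215),(529,215),(395,253)]: print('cov',rp(np.array(uv)*.64,-.020))
for uv in [(390,37),(345,100),(435,100),(345,180),(435,180)]: print('col',rp(np.array(uv)*.64,M[2,3]-.110), onz(c,np.array(uv)*.64,.110).round(4))
def uvp(n,uv,z): P=onz(load(n),uv,z)[:2]*1000; return (P@X).round(1),(P@Y).round(1)
hs=cv2.cvtColor(load('side6')['pixels'],cv2.COLOR_BGR2HSV)
for u in (292,301,310): print('side col',u,[(v,*map(int,hs[v,u])) for v in range(102,120)])
hs=cv2.cvtColor(load('wrist6')['pixels'],cv2.COLOR_BGR2HSV); 
E
```

```text
cam in tool [  78.7886584    -1.68649096 -119.71198057] cam axes in tool
 [[-0.003 -0.953 -0.302]
 [ 1.    -0.003 -0.001]
 [-0.    -0.302  0.953]]
rim [ 67.4 -34.5 -10. ]
rim [ 67.2  31.2 -10. ]
cov [ 66.7 -32.4 -20. ]
cov [ 66.4  26.2 -20. ]
cov [ 57.7  -3.3 -20. ]
col [159.2  -9.3 187.2] [ 0.3931 -0.3288  0.11  ]
col [116.7 -38.7 187.2] [ 0.443  -0.3431  0.11  ]
col [116.1  19.6 187.2] [ 0.4251 -0.2875  0.11  ]
col [ 63.4 -39.4 187.2] [ 0.4939 -0.3268  0.11  ]
col [ 63.   19.7 187.2] [ 0.4756 -0.2705  0.11  ]
side col 292 [(102, 72, 85, 181), (103, 72, 83, 179), (104, 72, 82, 178), (105, 74, 83, 176), (106, 90, 83, 166), (107, 104, 124, 192), (108, 107, 140, 204), (109, 108, 143, 205), (110, 107, 141, 204), (111, 107, 141, 204), (112, 107, 142, 205), (113, 108, 142, 207), (114, 107, 143, 201), (115, 108, 141, 165), (116, 116, 35, 167), (117, 0, 5, 238), (118, 5, 6, 240), (119, 3, 13, 209)]
side col 301 [(102, 72, 84, 180), (103, 72, 83, 179), (104, 71, 83, 179), (105, 77, 83, 175), (106, 99, 106, 182), (107, 107, 138, 204), (108, 108, 143, 208), (109, 108, 142, 208), (110, 108, 143, 207), (111, 108, 142, 207), (112, 108, 142, 207), (113, 107, 141, 204), (114, 107, 142, 185), (115, 108, 125, 155), (116, 111, 52, 161), (117, 135, 11, 194), (118, 173, 11, 208), (119, 3, 13, 202)]
side col 310 [(102, 72, 82, 177), (103, 72, 83, 178), (104, 73, 82, 177), (105, 83, 83, 170), (106, 102, 115, 187), (107, 107, 139, 205), (108, 108, 143, 208), (109, 107, 142, 208), (110, 107, 142, 208), (111, 108, 142, 209), (112, 107, 142, 209), (113, 107, 143, 203), (114, 108, 142, 172), (115, 110, 81, 158), (116, 111, 30, 207), (117, 124, 9, 217), (118, 176, 9, 196), (119, 7, 13, 181)]
```

```bash
python3 - <<'E'
from h import *
M=cur(); P=M[:3,3]+.1037*M[:3,0]-.0078*M[:3,1]; P[2]=.151
print(P,step(M,T(P,down(108.15)),33))
E
```

```text
[ 0.44698918 -0.30905466  0.151     ] (6, [17.2, -1.3, 24.4], [-0.0, -0.001, 0.001])
```

Request:
drive_tool:
  series: [0.3,17.2,-1.3,24.4,0,-0.001,0.001,0.3,17.2,-1.3,24.4,0,-0.001,0.001,0.3,17.2,-1.3,24.4,0,-0.001,0.001,0.3,17.2,-1.3,24.4,0,-0.001,0.001,0.3,17.2,-1.3,24.4,0,-0.001,0.001,0.3,17.2,-1.3,24.4,0,-0.001,0.001,0.3,0,0,0,0,0,0,0.3,0,0,0,0,0,0,0.3,0,0,0,0,0,0]

```text
t: 14.45
eef_pos: [0.4489, -0.3103, 0.1536]
tool_rot: [0.001, -0.157, 0.988, -0.002]
contact_force: [0.6, -0.5, -3.6]
gripper_width: 0.758
```

```bash
python3 - <<'E'
from h import *
c=save('wrist','7'); s=save('side','7'); e=save('scene','7')
a=cv2.resize(c['pixels'][60:180,150:370],(792,432),interpolation=cv2.INTER_CUBIC)
b=cv2.resize(s['pixels'][80:150,270:340],(160,160),interpolation=cv2.INTER_CUBIC)
b=np.hstack([cv2.resize(s['pixels'][85:145,260:350],(252,168),interpolation=cv2.INTER_CUBIC),cv2.resize(e['pixels'][110:180,140:230],(216,168),interpolation=cv2.INTER_CUBIC)])
b=np.hstack([b,np.zeros((168,792-b.shape[1],3),np.uint8)])
cv2.imwrite('pics/w7.png',np.vstack([a,b]))
print(cur().round(4),bot.get_obs()['contact_force'])
E
```

```text
[[-9.509e-01 -3.095e-01  1.700e-03  4.478e-01]
 [-3.095e-01  9.509e-01 -3.000e-03 -3.106e-01]
 [-7.000e-04 -3.400e-03 -1.000e+00  1.531e-01]
 [ 0.000e+00  0.000e+00  0.000e+00  1.000e+00]] [-0.52380143 -0.05344499 -4.20927179]
```

View pics/w7.png

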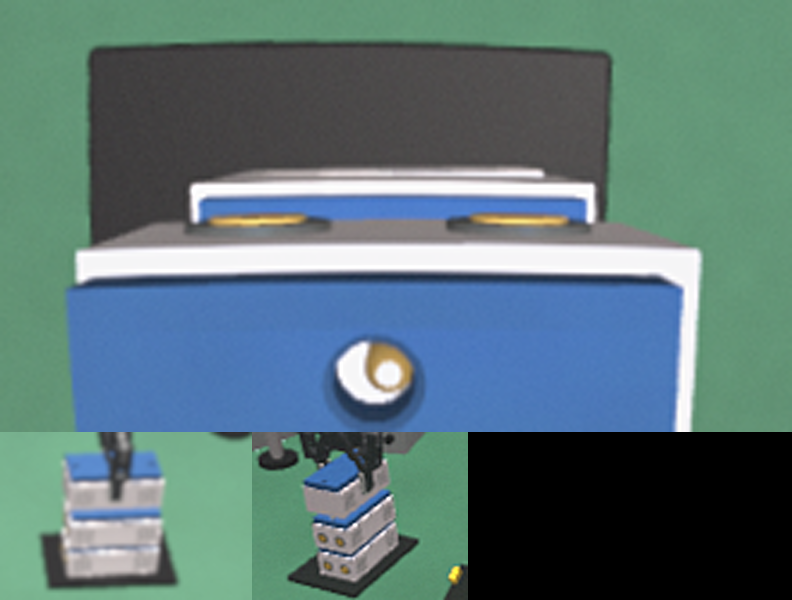

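```bash
python3 - <<'E'
from h import *
M=cur(); Mi=np.linalg.inv(M); c=load('wrist7')
def rp(uv,z):
    uv=(150+uv[0]/3.6-.36,60+uv[1]/3.6-.36)
    o,d=ray(c,uv); o=Mi[:3,:3]@o+Mi[:3,3]; d=Mi[:3,:3]@d; return ((o+d*(z-o[2])/d[2])*1000).round(1)
print('cam',(Mi[:3,:3]@(-c['R'].T@c['t'])+Mi[:3,3])*1000,(Mi[:3,:3]@c['R'].T)[:,2].round(3))
print('unit rim',rp((77,250),-.010),rp((700,250),-.010), 'cov top edge',rp((68,290),-.020),rp((683,290),-.020))
for z in (.052,): print('col rim',rp((191,184),z),rp((597,184),z),'col cover',rp((200,198),z-.010),rp((588,198),z-.010))
g=c['pixels'][:,258].astype(int); print([(v,*g[v]) for v in range(100,142)])
E
```

```text
cam [  76.47185309   -1.07231046 -120.47499398] [-0.304 -0.     0.953]
unit rim [ 66.  -34.1 -10. ] [ 66.   31.8 -10. ] cov top edge [ 63.1 -32.3 -20. ] [ 63.   27.3 -20. ]
col rim [ 70.3 -33.   52. ] [70.4 32.4 52. ] col cover [ 68.4 -29.8  42. ] [68.5 29.1 42. ]
[(100, np.int64(73), np.int64(73), np.int64(76)), (101, np.int64(74), np.int64(73), np.int64(74)), (102, np.int64(77), np.int64(76), np.int64(78)), (103, np.int64(74), np.int64(73), np.int64(76)), (104, np.int64(72), np.int64(72), np.int64(76)), (105, np.int64(80), np.int64(78), np.int64(81)), (106, np.int64(108), np.int64(108), np.int64(112)), (107, np.int64(180), np.int64(178), np.int64(182)), (108, np.int64(219), np.int64(217), np.int64(221)), (109, np.int64(141), np.int64(142), np.int64(149)), (110, np.int64(226), np.int64(223), np.int64(230)), (111, np.int64(250), np.int64(249), np.int64(249)), (112, np.int64(249), np.int64(250), np.int64(250)), (113, np.int64(235), np.int64(225), np.int64(225)), (114, np.int64(165), np.int64(125), np.int64(109)), (115, np.int64(195), np.int64(119), np.int64(75)), (116, np.int64(201), 
[... 614 characters left out ...]
47), np.int64(241), np.int64(243)), (129, np.int64(248), np.int64(247), np.int64(247)), (130, np.int64(247), np.int64(245), np.int64(246)), (131, np.int64(246), np.int64(245), np.int64(245)), (132, np.int64(247), np.int64(245), np.int64(246)), (133, np.int64(248), np.int64(247), np.int64(247)), (134, np.int64(255), np.int64(254), np.int64(255)), (135, np.int64(155), np.int64(138), np.int64(138)), (136, np.int64(79), np.int64(57), np.int64(43)), (137, np.int64(82), np.int64(56), np.int64(37)), (138, np.int64(136), np.int64(89), np.int64(58)), (139, np.int64(181), np.int64(119), np.int64(76)), (140, np.int64(182), np.int64(119), np.int64(76)), (141, np.int64(180), np.int64(119), np.int64(75))]
```

```bash
python3 - <<'E'
from h import *
M=cur(); Mi=np.linalg.inv(M); c=load('wrist7')
def rp(uv,z):
    o,d=ray(c,uv); o=Mi[:3,:3]@o+Mi[:3,3]; d=Mi[:3,:3]@d; return ((o+d*(z-o[2])/d[2])*1000).round(1)
for n,v,z in [('unit rim',126.8,-.010),('unit bottom',120.2,.030),('col cover top',120.2,.043),('col rim',109.6,.053),('col cover lo edge',113.7,.053),('low rim',106.6,.103)]: print(n,rp((258,v),z))
E
```

```text
unit rim [ 66.2  -1.  -10. ]
unit bottom [65.8 -0.9 30. ]
col cover top [64.9 -0.9 43. ]
col rim [70.4 -0.9 53. ]
col cover lo edge [68.  -0.9 53. ]
low rim [ 70.9  -0.9 103. ]
```

Request:
drive_tool:
  series: [0.3,4.5,0.8,0,0,0,0,0.3,0,0,3,0,0,0,0.3,0,0,3,0,0,0,0.3,0,0,3,0,0,0,0.3,0,0,0,0,0,0,0.3,0,0,0,0,0,0]

```text
t: 15.35
eef_pos: [0.4425, -0.3114, 0.1433]
tool_rot: [0.0, -0.156, 0.988, -0.001]
contact_force: [-0.5, 0.2, -4.2]
gripper_width: 0.753
```

```bash
cat > chk.py <<'E'
from h import *
import sys
M=cur(); Mi=np.linalg.inv(M); c=save('wrist',sys.argv[1])
def rp(uv,z):
    o,d=ray(c,uv); o=Mi[:3,:3]@o+Mi[:3,3]; d=Mi[:3,:3]@d; return ((o+d*(z-o[2])/d[2])*1000).round(1)
print(M.round(4),bot.get_obs()['contact_force'].round(1))
g=c['pixels'].astype(int)
print([(v,*map(int,g[v,258])) for v in range(96,136)])
for v in (110,112,114,116,118): print(v,[(u,int(g[v,u].min()),int(g[v,u,0]-g[v,u,2])) for u in list(range(192,212))+list(range(304,324))])
E
python3 chk.py 8
```

```text
[[-9.511e-01 -3.088e-01  4.000e-04  4.425e-01]
 [-3.088e-01  9.511e-01 -2.400e-03 -3.114e-01]
 [ 3.000e-04 -2.400e-03 -1.000e+00  1.433e-01]
 [ 0.000e+00  0.000e+00  0.000e+00  1.000e+00]] [ 0.1  1.1 -4. ]
[(96, 76, 75, 77), (97, 74, 74, 77), (98, 76, 76, 78), (99, 74, 73, 74), (100, 73, 74, 75), (101, 76, 77, 79), (102, 74, 73, 76), (103, 75, 76, 77), (104, 74, 74, 76), (105, 75, 75, 77), (106, 75, 74, 77), (107, 74, 74, 76), (108, 76, 75, 78), (109, 75, 73, 77), (110, 74, 74, 76), (111, 73, 72, 75), (112, 72, 72, 75), (113, 76, 76, 79), (114, 110, 109, 116), (115, 127, 126, 132), (116, 153, 153, 161), (117, 250, 249, 252), (118, 228, 222, 225), (119, 140, 138, 144), (120, 127, 129, 135), (121, 129, 130, 135), (122, 129, 129, 136), (123, 130, 130, 137), (124, 130, 130, 137), (125, 126, 127, 133), (126, 128, 127, 134), (127, 170, 163, 170), (128, 247, 241, 243), (129, 248, 247, 247), (130, 247, 246, 246), (131, 247, 245, 246), (132, 247, 245, 246), (133, 248, 247, 248), (134, 255, 254, 255), (135, 155, 139, 138)]
110 [(192, 62, 0), (193, 62, -1), (194, 65, -1), (195, 67, -1), (196, 6
[... 2247 characters left out ...]
, (318, 63, -3), (319, 69, 11), (320, 98, 19), (321, 100, 20), (322, 102, 17), (323, 100, 20)]
118 [(192, 60, -1), (193, 59, -1), (194, 62, 0), (195, 61, -3), (196, 64, -2), (197, 61, -2), (198, 63, 0), (199, 65, -3), (200, 63, 0), (201, 64, -1), (202, 63, -2), (203, 65, -3), (204, 65, -3), (205, 65, 0), (206, 64, -2), (207, 63, -1), (208, 71, -1), (209, 99, -5), (210, 139, -2), (211, 155, -2), (304, 97, -5), (305, 84, -3), (306, 80, -4), (307, 79, -3), (308, 78, -4), (309, 77, -4), (310, 78, -2), (311, 78, -4), (312, 78, -3), (313, 77, -5), (314, 79, -4), (315, 76, -4), (316, 77, -3), (317, 78, -4), (318, 63, -1), (319, 72, 12), (320, 99, 20), (321, 100, 20), (322, 100, 21), (323, 100, 19)]
```

```bash
python3 - <<'E'
from h import *
M=cur(); Mi=np.linalg.inv(M); c=load('wrist8')
def rp(uv,z):
    o,d=ray(c,uv); o=Mi[:3,:3]@o+Mi[:3,3]; d=Mi[:3,:3]@d; return ((o+d*(z-o[2])/d[2])*1000).round(1)
print('rim',rp((258,126.8),-.01),'unit bottom',rp((258,118.7),.03),'col rim',rp((258,116.4),.0433),'low rim',rp((258,113.7),.0933))
g=c['pixels'].astype(int).min(2)
for v in (117,118,119,120,122,128,130,132): 
    x=np.where(g[v,150:370]>140)[0]+150; print(v,x.min() if len(x) else None,x.max() if len(x) else None)
cv2.imwrite('pics/w8.png',cv2.resize(c['pixels'][90:150,160:360],(800,240),interpolation=cv2.INTER_CUBIC))
for u in (212,220,300,306): print(u,[(v,int(g[v,u])) for v in range(112,132)])
E
```

```text
rim [ 67.3  -0.9 -10. ] unit bottom [67.8 -0.8 30. ] col rim [68.2 -0.8 43.3] low rim [67.3 -0.7 93.3]
117 224 300
118 211 300
119 210 299
120 None None
122 None None
128 181 337
130 171 344
132 171 344
212 [(112, 64), (113, 68), (114, 66), (115, 64), (116, 65), (117, 93), (118, 163), (119, 160), (120, 94), (121, 105), (122, 98), (123, 111), (124, 114), (125, 115), (126, 128), (127, 134), (128, 203), (129, 249), (130, 246), (131, 245)]
220 [(112, 68), (113, 64), (114, 68), (115, 105), (116, 128), (117, 131), (118, 184), (119, 130), (120, 75), (121, 131), (122, 110), (123, 127), (124, 124), (125, 128), (126, 127), (127, 145), (128, 221), (129, 248), (130, 246), (131, 245)]
300 [(112, 78), (113, 79), (114, 78), (115, 81), (116, 153), (117, 244), (118, 235), (119, 139), (120, 83), (121, 116), (122, 101), (123, 123), (124, 125), (125, 126), (126, 126), (127, 152), (128, 230), (129, 248), (130, 246), (131, 246)]
306 [(112, 79), (113, 78), (114, 81), (115, 79), (116, 77), (117, 78), (118, 80), (119, 90), (120, 98), (121, 91), (122, 91), (123, 109), (124, 115), (125, 122), (126, 129), (127, 137), (128, 222), (129, 248), (130, 246), (131, 245)]
```

```bash
python3 - <<'E'
from h import *
for n,zc in (('wrist7',.0531),('wrist8',.0433)):
    c=load(n); M=cur(); 
    g=cv2.GaussianBlur(c['pixels'],(1,1),0).astype(float).min(2)
    def edge(u,v0,v1,th): # first crossing going down
        for v in range(v0,v1):
            if g[v,u]<th<=g[v+1,u]: return v+(th-g[v,u])/(g[v+1,u]-g[v,u])
    # world via camera extrinsics, line fit of column rim and unit rim
    for name,us,v0,v1,th,z in (('col',list(range(212,224,2))+list(range(284,302,2)),109 if n=='wrist7' else 115,121,185 if n=='wrist7' else 150,.100),('unit',range(190,330,5),122,132,190,None)):
        P=[]
        for u in us:
            v=edge(u,v0,v1,th)
            if v: P.append((u,v))
        z=z if z else zc+.1+.010
        W=np.array([onz(c,p,z)[:2] for p in P]); vx,vy,x0,y0=cv2.fitLine(W.astype(np.float32),cv2.DIST_HUBER,0,.001,.001).ravel()
        print(n,name,len(P),np.degrees(np.arctan2(vy,vx)).round(2),[round(p[1],1) for p in P][::3])
    # lateral extents
    for v in (112,113,114,118,119): 
        x=np.where(g[v,190:330]>150)[0]+190
        if len(x): print(v,x.min(),x.max())
E
```

```text
wrist7 col 15 -71.88 [np.float64(110.4), np.float64(110.4), np.float64(109.7), np.float64(110.0), np.float64(110.3)]
wrist7 unit 28 -71.73 [np.float64(128.4), np.float64(128.1), np.float64(127.6), np.float64(127.4), np.float64(127.3), np.float64(127.3), np.float64(127.2), np.float64(127.4), np.float64(127.7), np.float64(128.1)]
112 203 314
113 203 314
114 203 314
118 203 315
119 203 315
wrist8 col 15 -70.53 [np.float64(117.8), np.float64(117.4), np.float64(115.5), np.float64(115.4), np.float64(115.5)]
wrist8 unit 28 -71.83 [np.float64(128.4), np.float64(128.1), np.float64(127.6), np.float64(127.4), np.float64(127.3), np.float64(127.4), np.float64(127.1), np.float64(127.4), np.float64(127.7), np.float64(128.1)]
118 211 300
119 211 213
```

Request:
drive_tool:
  series: [0.3,0.2,0,1,0,0,0,0.3,0,0,1,0,0,0,0.3,0,0,0.5,0,0,0,0.3,0,0,0,0,0,0]

```text
t: 15.9
eef_pos: [0.4422, -0.3115, 0.1408]
tool_rot: [-0.0, -0.156, 0.988, -0.001]
contact_force: [-0.4, 0.3, -3.2]
gripper_width: 0.755
```

Request:
drive_tool:
  series: [0.3,0,0,0.5,0,0,0,0.3,0,0,0.5,0,0,0,0.3,0,0,0,0,0,0]

```text
t: 16.27
eef_pos: [0.4423, -0.3115, 0.1399]
tool_rot: [0.0, -0.156, 0.988, -0.001]
contact_force: [-0.3, 0.3, -3.2]
gripper_width: 0.755
```

Request:
drive_tool:
  series: [0.3,0,0,0.5,0,0,0,0.3,0,0,0.5,0,0,0,0.3,0,0,0,0,0,0]

```text
t: 16.65
eef_pos: [0.4423, -0.3115, 0.1398]
tool_rot: [0.0, -0.156, 0.988, -0.001]
contact_force: [-3.2, 1.6, 7.7]
gripper_width: 0.761
```

Request:
drive_tool:
  series: [0.3,0,0,-0.5,0,0,0,0.3,0,0,0,0,0,0,0.7,0,0,0,0,0,0,1,0,0,0,0,0,0,1,0,0,0,0,0,0,1,0,0,-10,0,0,0,1,0,0,-20,0,0,0,1,0,0,-40,0,0,0,1,0,0,-40,0,0,0,1,-40,0,-20,0,0,0,1,-50,0,0,0,0,0,1,0,0,0,0,0,0]

```text
t: 18.15
eef_pos: [0.5314, -0.2805, 0.2703]
tool_rot: [0.002, -0.159, 0.987, -0.001]
contact_force: [-0.8, -0.2, -0.6]
gripper_width: 0.999
```

```bash
python3 - <<'E'
from h import *
c=save('wrist','9'); s=save('side','9'); e=save('scene','9')
a=cv2.resize(c['pixels'][0:300,130:390],(520,600),interpolation=cv2.INTER_CUBIC)
b=cv2.resize(s['pixels'][75:145,265:335],(280,280),interpolation=cv2.INTER_CUBIC)
d=cv2.resize(e['pixels'][105:185,145:225],(280,320),interpolation=cv2.INTER_CUBIC)
cv2.imwrite('pics/w9.png',np.hstack([a,np.vstack([b,d])]))
print(cur().round(4),bot.get_obs()['contact_force'].round(1))
for n,k0 in (('w',c),):
  for k in blobs(k0,(100,120,60),(125,255,255),200): print(k.mean(0).round(),k.min(0),k.max(0),rect(k0,k,.160))
E
```

```text
[[-9.513e-01 -3.082e-01 -5.000e-04  5.269e-01]
 [-3.082e-01  9.513e-01 -2.700e-03 -2.839e-01]
 [ 1.300e-03 -2.400e-03 -1.000e+00  2.693e-01]
 [ 0.000e+00  0.000e+00  0.000e+00  1.000e+00]] [0.2 0.5 0.4]
[ 11. 352.] [  0. 333.] [ 28. 372.] [ 948.5 -602.   149.    56.7  -25. ]
[ 18. 240.] [  0. 170.] [ 53. 308.] [ 697.1 -539.1  195.2   87.6  -16.7]
[254.  77.] [216.   0.] [292. 155.] [ 441.8 -314.4  124.3   58.9   18. ]
```

View pics/w9.png

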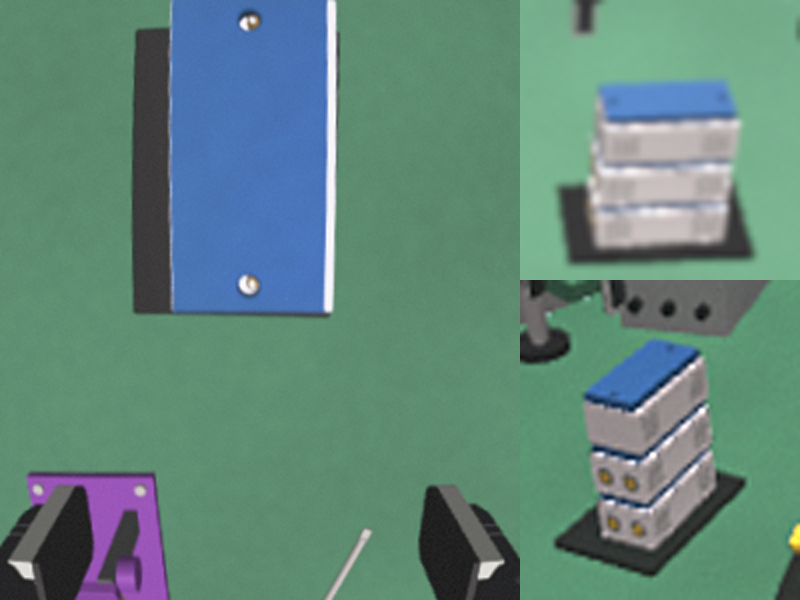

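The unit stands on the column: both holes with their pins at (249,21) and (249,285), heading 18.0°, stack faces visible in the side and scene insets. I'll compare the end edges of the three units numerically.

```bash
python3 - <<'E'
from h import *
C=np.array([.443,-.312]); h=np.radians(18.1); X=np.array([np.cos(h),np.sin(h)]);Y=np.array([-np.sin(h),np.cos(h)])
for n in ('side9','scene9'):
    c=load(n); p=c['pixels'].astype(int)
    w=(cv2.cvtColor(c['pixels'],cv2.COLOR_BGR2HSV)[...,1]).astype(float)
    for i,z0 in enumerate((.010,.060,.110)):
        for f in (.012,.020,.028):
            cor=[proj(c,[*(C+sx*.065*X+sy*.033*Y),z0+f]) for sx in(1,-1) for sy in (1,-1)]
            us=sorted(q[0] for q in cor); 
            out=[]
            for q in (min(cor,key=lambda q:q[0]),max(cor,key=lambda q:q[0])):
                v=int(round(q[1])); r=w[v]; u0=int(q[0]); seg=r[u0-7:u0+9]; lo,hi=seg.min(),seg.max(); th=40
                k=[u0-7+j+(th-seg[j])/(seg[j+1]-seg[j]) for j in range(15) if (seg[j]-th)*(seg[j+1]-th)<0]
                out.append((round(q[0],1),[round(float(a-q[0]),2) for a in k]))
            print(n,i,f,out)
E
```

```text
side9 0 0.012 [(np.float64(281.4), [-6.23]), (np.float64(315.2), [5.19])]
side9 0 0.02 [(np.float64(281.5), [-6.32]), (np.float64(315.4), [4.65])]
side9 0 0.028 [(np.float64(281.6), [-0.37]), (np.float64(315.6), [4.22])]
side9 1 0.012 [(np.float64(282.0), [0.27]), (np.float64(316.5), [1.52])]
side9 1 0.02 [(np.float64(282.1), []), (np.float64(316.7), [1.0])]
side9 1 0.028 [(np.float64(282.2), [0.24]), (np.float64(317.0), [0.57])]
side9 2 0.012 [(np.float64(282.6), [0.7, 2.66]), (np.float64(317.9), [])]
side9 2 0.02 [(np.float64(282.7), [0.59, 2.35]), (np.float64(318.1), [1.16])]
side9 2 0.028 [(np.float64(282.8), [0.75, 1.68]), (np.float64(318.3), [1.03])]
scene9 0 0.012 [(np.float64(168.0), [1.41, 4.79]), (np.float64(200.8), [4.51])]
scene9 0 0.02 [(np.float64(167.7), [-4.98, 1.79, 3.77]), (np.float64(200.6), [-0.25])]
scene9 0 0.028 [(np.float64(167.3), [-3.7]), (np.float64(200.3), [-6.92, -4.81, -0.61])]
scene9 1 0.012 [(np.float64(165.9), [-0.3, 2.03, 4.76]), (np.float64(199.4), [-0.19])]
scene9 1 0.02 [(np.float64(165.5), [-0.23, 4.36]), (np.float64(199.2), [-0.43])]
scene9 1 0.028 [(np.float64(165.2), [-0.19]), (np.float64(199.0), [-7.67, -5.51, -0.45])]
scene9 2 0.012 [(np.float64(163.6), [0.15]), (np.float64(198.0), [0.25])]
scene9 2 0.02 [(np.float64(163.3), [0.26]), (np.float64(197.8), [0.02])]
scene9 2 0.028 [(np.float64(162.9), [0.46]), (np.float64(197.5), [-6.14, -0.01])]
```

Side and scene both hint that the new unit sits about 1.5 mm towards the robot. Resolution there is about 4 mm/px, so I'll check precisely from above the end face with the wrist camera.

```bash
python3 - <<'E'
from h import *
M=cur(); P=np.array([.4423,-.3115,.24])+.03*M[:3,0]; P[2]=.24; print(step(M,T(P,down(108.1)),45))
E
```

```text
(3, [39.7, -0.0, 9.8], [-0.001, -0.0, -0.001])
```

Request:
drive_tool:
  series: [1,40,0,10,0,0,0,1,40,0,10,0,0,0,1,40,0,10,0,0,0,1,0,0,0,0,0,0,1,0,0,0,0,0,0]

```text
t: 18.92
eef_pos: [0.4134, -0.3209, 0.2398]
tool_rot: [0.0, -0.156, 0.988, -0.002]
contact_force: [0.8, -0.4, -0.4]
gripper_width: 0.995
```

```bash
python3 - <<'E'
from h import *
c=save('wrist','10'); M=cur(); print(M[:3,3].round(4)); g=c['pixels'].astype(int)
C=np.array([.4423,-.3115]); X=-M[:2,0]; Y=M[:2,1]; cp=(-c['R'].T@c['t']); print('cam',cp.round(3))
for z in (.15,.10,.05): print(z,[proj(c,[*(C-.065*X+s*.033*Y),z]).round(1).tolist() for s in (-1,1)])
for u in (235,258,280): print(u,[(v,int(g[v,u].min()),int(g[v,u,0]-g[v,u,2])) for v in range(130,235,1)])
E
```

```text
[ 0.4142 -0.3205  0.2399]
cam [ 0.34  -0.345  0.36 ]
0.15 [[213.9, 159.6], [304.9, 159.5]]
0.1 [[222.1, 148.3], [296.4, 148.2]]
0.05 [[227.7, 140.5], [290.5, 140.4]]
235 [(130, 69, 0), (131, 68, -1), (132, 68, -1), (133, 69, -1), (134, 69, -2), (135, 68, -3), (136, 77, -4), (137, 118, -7), (138, 126, -7), (139, 123, -6), (140, 126, -7), (141, 178, -4), (142, 250, 4), (143, 165, 1), (144, 125, -6), (145, 123, -8), (146, 126, -7), (147, 127, -6), (148, 120, -11), (149, 90, -37), (150, 68, -67), (151, 86, -89), (152, 104, -89), (153, 106, -11), (154, 118, 2), (155, 123, -6), (156, 131, -5), (157, 201, 7), (158, 243, 3), (159, 246, 1), (160, 244, 3), (161, 203, 17), (162, 81, 26), (163, 42, 53), (164, 59, 86), (165, 72, 104), (166, 73, 106), (167, 76, 103), (168, 75, 103), (169, 74, 103), (170, 72, 104), (171, 72, 103), (172, 75, 101), (173, 74, 102), (174, 74, 101), (175, 72, 102), (176, 72, 103), (177, 72, 103), (178, 72, 102), (179, 75, 102), (180, 74, 101), (181, 75, 102), (182, 71, 103), (183, 77, 102), (184, 75, 101), (185, 74, 103), (186, 74, 102), (187, 73, 103), (188, 76, 100), 
[... 3318 characters left out ...]
03), (191, 74, 103), (192, 75, 101), (193, 73, 103), (194, 72, 103), (195, 75, 103), (196, 75, 101), (197, 76, 102), (198, 73, 103), (199, 76, 102), (200, 72, 104), (201, 74, 101), (202, 75, 101), (203, 76, 101), (204, 73, 103), (205, 75, 102), (206, 73, 103), (207, 75, 100), (208, 74, 99), (209, 73, 101), (210, 73, 101), (211, 74, 101), (212, 74, 99), (213, 72, 100), (214, 75, 98), (215, 73, 99), (216, 73, 100), (217, 72, 100), (218, 72, 100), (219, 73, 100), (220, 73, 100), (221, 73, 101), (222, 74, 99), (223, 74, 100), (224, 74, 99), (225, 74, 98), (226, 70, 100), (227, 73, 101), (228, 71, 101), (229, 74, 100), (230, 74, 99), (231, 73, 101), (232, 74, 102), (233, 77, 100), (234, 74, 102)]
```

```bash
python3 - <<'E'
from h import *
c=load('wrist10'); g=c['pixels'].astype(int).min(2).astype(float); M=cur(); Mi=np.linalg.inv(M)
def rp(uv,z):
    P=onz(c,uv,z); return ((Mi[:3,:3]@P+Mi[:3,3])*1000).round(1)
for v in (136,137,138,139,140,141,142,144,146,158,159,160):
    r=g[v]; L=[u for u in range(195,245) if r[u-1]<100<=r[u]]; Rr=[u for u in range(270,325) if r[u]>=100>r[u+1]]
    print(v,L,Rr, [int(x) for x in r[222:232]] if v<145 else '', [int(x) for x in r[284:296]] if v<145 else '')
print('unit rim',rp((258,156.7),.15),rp((235,156.75),.15),rp((280,156.6),.15),'low rim',rp((258,140.1),.05),rp((235,140.8),.05),rp((280,140.1),.05),'low bottom',rp((258,136.1),.01))
E
```

```text
136 [] [284, 316, 318] [66, 69, 67, 67, 67, 67, 67, 71, 74, 77] [106, 89, 77, 76, 75, 76, 77, 79, 77, 76, 76, 74]
137 [229] [285] [63, 66, 66, 65, 64, 67, 85, 107, 116, 118] [125, 105, 78, 75, 74, 77, 76, 77, 76, 76, 75, 77]
138 [228] [285] [65, 66, 65, 67, 63, 81, 106, 125, 126, 125] [129, 120, 94, 77, 74, 75, 76, 74, 76, 75, 77, 77]
139 [227] [286, 319, 324] [65, 66, 67, 65, 75, 103, 123, 127, 125, 126] [125, 125, 113, 90, 74, 77, 75, 79, 76, 78, 73, 76]
140 [227] [287] [64, 64, 64, 68, 92, 117, 125, 124, 122, 123] [166, 169, 171, 147, 83, 74, 76, 77, 79, 76, 76, 75]
141 [225] [288] [66, 63, 69, 112, 153, 166, 165, 168, 166, 168] [254, 254, 255, 249, 106, 71, 75, 77, 80, 76, 76, 76]
142 [225] [288, 306, 309] [65, 63, 95, 216, 255, 254, 253, 254, 253, 252] [238, 248, 253, 239, 112, 82, 81, 75, 72, 76, 74, 74]
144 [225] [290] [62, 66, 87, 118, 129, 126, 124, 126, 126, 125] [125, 126, 126, 129, 128, 129, 122, 99, 77, 73, 75, 73]
146 [223] [292]  
158 [212] [304]  
159 [212] [304]  
160 [212] [304]  
unit rim [37.4 -0.8 89.9] [ 37.4 -17.4  89.9] [37.5 15.  89.8] low rim [ 35.8  -0.7 189.9] [ 35.2 -24.8 189.9] [ 35.8  22.4 189.8] low bottom [ 35.1  -0.6 229.9]
```

A clearer reading of this view: the bright line at v≈141 is the lower unit's rim, and unit_top's ledge is hidden. So the new unit overhangs by about 1.7 mm (tool +x) and 1.4 mm (tool +y), which agrees with the scene and side views. There is time to mend it, so I'll regrip at the release pose.

Request:
drive_tool:
  series: [1,-30,0,0,0,0,0,1,0,0,35,0,0,0,1,0,0,35,0,0,0,1,0,0,20,0,0,0,1,0,0,10,0,0,0,1,0,0,0,0,0,0]

```text
t: 19.73
eef_pos: [0.4427, -0.3112, 0.1392]
tool_rot: [-0.0, -0.157, 0.988, -0.001]
contact_force: [-0.6, 0.3, -0.1]
gripper_width: 1.002
```

```bash
python3 - <<'E'
from h import *
M=cur(); print(M.round(4)); B=np.array([.4423,-.3115,.1400]); print('to release pose, tool mm',M[:3,:3].T@(B-M[:3,3])*1000, bot.get_obs()['contact_force'].round(1))
E
```

```text
[[-9.509e-01 -3.095e-01  2.000e-04  4.427e-01]
 [-3.095e-01  9.509e-01 -1.900e-03 -3.112e-01]
 [ 4.000e-04 -1.900e-03 -1.000e+00  1.392e-01]
 [ 0.000e+00  0.000e+00  0.000e+00  1.000e+00]]
to release pose, tool mm [ 0.50870158 -0.19607559 -0.83774619] [-0.6  0.3 -0.1]
```

Request:
drive_tool:
  series: [0.6,0.4,-0.2,-0.8,0,0,0,0.5,0,0,0,0,0,0,0.4,0,0,0,0,0,0,0.3,0,0,0,0,0,0,0.3,0,0,0,0,0,0]
  force: 60

```text
t: 20.35
eef_pos: [0.4426, -0.3119, 0.1416]
tool_rot: [0.001, -0.156, 0.988, -0.002]
contact_force: [-1.8, 2.8, 5.8]
gripper_width: 0.763
```

Request:
drive_tool:
  series: [0.3,0,0,-2,0,0,0,0.3,0,0,-2,0,0,0,0.3,-1.7,-1.4,0,0,0,0,0.3,0,0,0,0,0,0,0.3,0,0,0,0,0,0]

```text
t: 20.98
eef_pos: [0.4439, -0.3126, 0.144]
tool_rot: [-0.0, -0.156, 0.988, -0.001]
contact_force: [-0.2, 0.7, -4.4]
gripper_width: 0.759
```

```bash
python3 - <<'E'
from h import *
M=cur(); print(M.round(4)); B=np.array([.4423,-.3115,.1400]); print('from release pose, tool mm',M[:3,:3].T@(M[:3,3]-B)*1000, bot.get_obs()['contact_force'].round(1))
E
```

```text
[[-9.511e-01 -3.088e-01  1.000e-04  4.439e-01]
 [-3.088e-01  9.511e-01 -2.200e-03 -3.126e-01]
 [ 6.000e-04 -2.200e-03 -1.000e+00  1.440e-01]
 [ 0.000e+00  0.000e+00  0.000e+00  1.000e+00]]
from release pose, tool mm [-1.19413727 -1.52399599 -3.94782682] [-0.2  0.7 -4.4]
```

Request:
drive_tool:
  series: [0.3,-0.5,-0.2,0.8,0,0,0,0.3,0,0,0.5,0,0,0,0.3,0,0,0.5,0,0,0,0.3,0,0,0,0,0,0]

```text
t: 21.48
eef_pos: [0.4444, -0.3126, 0.1423]
tool_rot: [-0.0, -0.156, 0.988, -0.001]
contact_force: [0.4, -0.1, -4.6]
gripper_width: 0.758
```

Request:
drive_tool:
  series: [0.3,0,0,0.5,0,0,0,0.3,0,0,0.5,0,0,0,0.3,0,0,0,0,0,0]

```text
t: 21.85
eef_pos: [0.4445, -0.3127, 0.1417]
tool_rot: [0.0, -0.156, 0.988, -0.001]
contact_force: [-2.6, 0.2, 0.7]
gripper_width: 0.764
```

Contact (+5 N from the hanging weight). One more half millimetre, then release and go back to the inspection pose.

Request:
drive_tool:
  series: [0.3,0,0,0.3,0,0,0,0.3,0,0,0,0,0,0,0.7,0,0,0,0,0,0,1,0,0,0,0,0,0,1,0,0,0,0,0,0,1,0,0,-10,0,0,0,1,0,0,-25,0,0,0,1,0,0,-32,0,0,0,1,0,0,-32,0,0,0,1,30,0,0,0,0,0,1,0,0,0,0,0,0,1,0,0,0,0,0,0]

```text
t: 23.35
eef_pos: [0.4164, -0.3215, 0.2404]
tool_rot: [0.0, -0.156, 0.988, -0.001]
contact_force: [-0.3, -1.1, 0.5]
gripper_width: 0.997
```

```bash
python3 - <<'E'
from h import *
c=save('wrist','11'); save('side','11'); save('scene','11'); g=c['pixels'].astype(int).min(2).astype(float); M=cur(); Mi=np.linalg.inv(M); print(M[:3,3].round(4),bot.get_obs()['contact_force'].round(1))
def rp(uv,z):
    P=onz(c,uv,z); return ((Mi[:3,:3]@P+Mi[:3,3])*1000).round(1)
for u in (235,258,280): print(u,[(v,int(g[v,u]),int(c['pixels'][v,u,0])-int(c['pixels'][v,u,2])) for v in range(130,172)])
for v in (136,138,140,141,142,143,144,146,147,148,149,150,152,156,158,160,162,164):
    r=g[v]; L=[u for u in range(195,245) if r[u-1]<100<=r[u]]; Rr=[u for u in range(270,325) if r[u]>=100>r[u+1]]; print(v,L,Rr)
for k in blobs(c,(100,120,60),(125,255,255),200): print(k.min(0),k.max(0),rect(c,k,.160))
C=np.array([.443,-.312]); h=np.radians(18.1); X=np.array([np.cos(h),np.sin(h)]);Y=np.array([-np.sin(h),np.cos(h)])
for n in ('side11','scene11'):
    c=load(n); w=cv2.cvtColor(c['pixels'],cv2.COLOR_BGR2HSV)[...,1].astype(float)
    for i,z0 in enumerate((.010,.060,.110)):
        out=[[],[]]
        for f in (.012,.016,.020,.024,.028):
            cor=[proj(c,[*(C+sx*.065*X+sy*.033*Y),z0+f]) for sx in(1,-1) for sy in (1,-1)]
            for s,q in enumerate((min(cor,key=lambda q:q[0]),max(cor,key=lambda q:q[0]))):
                v=int(round(q[1])); u0=int(q[0]); r=w[v]
                out[s]+=[round(float(j+(40-r[j])/(r[j+1]-r[j])-q[0]),2) for j in range(u0-3,u0+4) if (r[j]-40)*(r[j+1]-40)<0]
        print(n,i,[ (o and round(float(np.median(o)),2)) for o in out])
E
```

```text
[ 0.4166 -0.3212  0.24  ] [-0.5 -0.7  0.8]
235 [(130, 68, -2), (131, 69, -2), (132, 66, -3), (133, 69, -3), (134, 103, -4), (135, 125, -8), (136, 122, -8), (137, 124, -8), (138, 166, -3), (139, 255, 0), (140, 155, 1), (141, 122, -7), (142, 124, -7), (143, 123, -6), (144, 124, -6), (145, 173, -7), (146, 244, -1), (147, 158, -16), (148, 69, -58), (149, 78, -81), (150, 103, -93), (151, 101, -8), (152, 117, 4), (153, 122, -5), (154, 128, -6), (155, 209, 7), (156, 247, 2), (157, 245, 1), (158, 242, 4), (159, 189, 21), (160, 67, 28), (161, 42, 61), (162, 66, 89), (163, 74, 106), (164, 76, 104), (165, 75, 104), (166, 77, 103), (167, 74, 103), (168, 72, 103), (169, 74, 103), (170, 73, 102), (171, 73, 103)]
258 [(130, 72, -2), (131, 74, -3), (132, 71, -3), (133, 79, -1), (134, 122, -7), (135, 125, -7), (136, 124, -7), (137, 139, -6), (138, 226, -3), (139, 252, 3), (140, 150, 0), (141, 121, -9), (142, 128, -6), (143, 126, -8), (144, 125, -6), (145, 178, -4), (146, 243, -1), (147, 167, -3), (148, 122, -6), (149, 123, -8), (150, 125, -6), (151, 124, -8), (152, 125, -7), (153, 122, -6), (154, 131
[... 885 characters left out ...]
(169, 72, 107), (170, 76, 107), (171, 73, 107)]
136 [229] [287]
138 [227] [289, 322]
140 [226] [291, 324]
141 [226] [292, 315]
142 [225] [293]
143 [225] [293]
144 [224] [294, 319]
146 [222] [296]
147 [219] [296, 317]
148 [218] [297, 316]
149 [218] [297]
150 [217, 234] [280, 298]
152 [215] [300]
156 [212] [304]
158 [211] [304]
160 [212] [303, 318]
162 [] [303]
164 [] [303, 309]
[  0. 356.] [ 18. 383.] [ 855.6 -644.2  152.7   36.   -26.5]
[  0. 240.] [ 64. 356.] [ 644.2 -552.4  210.2   90.6  -18. ]
[212. 161.] [297. 306.] [ 443.4 -316.1  125.7   59.3   18.1]
side11 0 [-0.69, []]
side11 1 [0.09, 1.01]
side11 2 [1.43, 0.5]
scene11 0 [1.44, -0.39]
scene11 1 [-0.18, -0.41]
scene11 2 [-0.48, -0.46]
```

The mend worked. Both lower ledges now show equally at the end face (v≈145 and 138), and lateral centres agree within about 1 mm. The gripper is clear, so I'm handing in.

```bash
python3 -c "
from h import *
print(bot.get_obs()['t'],bot.hand_in())"
```

```text
the job is handed in; nothing more can be done
23.5 None
```

I fitted the blue cover over the housing's two pins in the holder and let go. I then gripped the housing, lifted the closed unit out and set it on the column. The job was handed in at 23.5 s with the gripper open and clear.

**Mended once:** the first placing overhung the column by about 2 mm. I regripped the unit, lifted it about 3 mm, shifted it and set it down again with only a few newtons of contact.

**Last checks:**
- **Wrist camera:** it shows all three units in line, within about 0.5 mm lengthwise and 1 mm sideways, with the heading unchanged at 18.1°.
- **Scene camera:** it agrees with the wrist camera.
- **Side camera:** its two end edges of the top unit disagree with each other, reading about +1.3 and −0.5 px against the unit below at about 4 mm per pixel. I trusted the wrist view.
- **Cover:** its top measures 125.7 x 59.3 mm at the seated height, so it lies flat and home. It has slid about 1.5 mm within its hole clearance but is still on both pins. I saw both pins in their holes in the last picture viewed, before the mend. After it I checked by measurements only.
- **Other objects:** I did not move near the screw bin, screwdriver or tape roll on purpose, but I did not re-measure their positions at the end.

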